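# Nest three channel castings in the packing tray

## Task

Pack the three U-shaped channel castings into the plywood tray so that their legs interlock. Lay the loose pale green one down flat in the tray, open side up, beside the pale green one that is already there; then turn the standing red one over and set it open side down astride the two, so that it covers their two neighbouring legs and its own legs go down inside them, and press it fully home and level. The castings chip: never let one topple or fall, and leave the other things on the bench where they are.

Things in the scene. Friction and masses are not known exactly. Their poses are not given: they have to be found in the camera images.
- tray: Plywood packing tray, fixed, 128 x 160 mm outside, inside 112 (x) x 144 (y). Origin: middle of its underside; z up, y along its length (across the robot's view), +x away from the robot. Floor 6 above the origin; walls 8 thick, tops 30 above the origin. Two castings side by side leave 8 of play in all across, one leaves 14 end to end. The bench within 20 cm to its left is clear once the casting there is lifted.
- tray_notch (a point): Middle of the finger notch in the tray's near (-x) long wall, on the wall's centre line 60 mm from the tray's, 10 mm above the tray's underside; tray's axes. Here the wall is only 10 high over a length of 60, so a finger can stand outside a casting's leg. The far wall has the same notch.
- green_in_tray: U channel of pale green resin, 130 long (y), 52 wide (x), 40 high, 0.17 kg: a web 9 thick, two legs along its long edges; outer leg faces plane, 52 apart; legs 10 thick at the tip, 15.5 at the web (inside sloped): channel 32 wide at its mouth, 21 at the bottom. Lies loose in the tray, open side up, at most 4 mm from the far (+x) wall. Origin: middle of the web's underside, z to the open side.
- green_loose: Casting like green_in_tray, same axes. Lies on the bench, open side up, left or right of the tray, its length across the robot's view within 25 degrees. In the tray there is no room for a finger between the two greens: hold it by the leg that will stand at the near tray wall, at mid length, one finger inside the channel, the other outside, where the notch is.
- red_standing: Red casting of the same shape, 0.13 to 0.23 kg. Stands upright on an end on the other side of the tray, 130 tall. Origin: middle of that end (52 x 40); z up its length, x across its width of 52, y towards its open side, which at first faces the robot's left (+y) within 20 degrees. Nested, its y points down and its z lies along the tray's length, either way round.
- red_web (a point): Middle of the outer face of the red casting's web, 20 mm behind (-y) and 65 mm along z from its origin, same axes. Nested, it is 55 mm above the tray's underside: leg tips on the greens' webs. Sideways play is 12 as the legs enter but only 1 at the end, so it may stick a few mm proud until pressed (10 to 20 N), when the slopes draw the greens together. Home, only its 9 mm web stands above the greens.
- cup_pink: Bystander: the clear cup of pink resin, standing or lying loose on the bench. Origin: middle of its underside. To be left alone.
- bottle_white: Bystander: the white bottle, standing or lying loose on the bench. Origin: middle of its underside. To be left alone.
- masking_tape: Bystander: the roll of masking tape, standing or lying loose on the bench. Origin: middle of its underside. To be left alone.
- g_clamp: Bystander: the blue G clamp, standing or lying loose on the bench. Origin: middle of its underside. To be left alone.
- mould_half: Bystander: the blue mould half, standing or lying loose on the bench. Origin: middle of its underside. To be left alone.
- cast_part: Bystander: the small red cast knob, standing or lying loose on the bench. Origin: middle of its underside. To be left alone.

How it is judged:
On the way:
1. the loose green casting lies flat in the tray, open side up, beside the other (angle between each of green_loose, green_in_tray's own z axis and vertical below 0.06 rad and z of each of green_loose, green_in_tray in the frame of tray below 0.0085 m and x of green_loose in the frame of tray between -0.034 and 0.034 m and y of green_loose in the frame of tray between -0.012 and 0.012 m and x of green_in_tray in the frame of tray between -0.034 and 0.034 m and y of green_in_tray in the frame of tray between -0.012 and 0.012 m), for 0.2 s.
At the end, for the whole second after the job is handed in: Both greens flat in the tray, open side up (2.5 mm, 0.06 rad), the red one open side down astride them, level to 0.06 rad, within 12 mm of the tray's middle and fully home: its web at most 57.5 mm above the tray's underside (55 when nested); all at rest and released (all of step 1 and angle between red_standing's own y axis and vertical above 3.08 rad and z of red_web in the frame of tray below 0.0575 m and x of red_web in the frame of tray between -0.012 and 0.012 m and y of red_web in the frame of tray between -0.012 and 0.012 m and linear speed of each of green_in_tray, green_loose, red_standing below 0.01 m/s); the robot touches nothing.
It fails at once if one of the other things on the bench is pushed away or knocked over (moved 30 mm) (distance of any of cup_pink, bottle_white, masking_tape, g_clamp, mould_half, cast_part from where it was at the start of the episode above 0.03 m).
It fails at once if a casting topples or falls (turns faster than 6 rad/s) (angular speed of any of green_loose, red_standing, green_in_tray above 6 rad/s).
It also fails if it takes over 72 s, if anything falls off the work surface, if the arm or the gripper's body presses on something with over 40 N, if the wrist force passes 120 N, or if a joint passes its speed limit or range.

## Robot

A 6-joint arm with a two-finger parallel gripper is mounted at the origin on a cart in front of the work surface, level with it; the furniture and walls round the work are solid. World frame = base frame: x ahead of the robot, y to its left, z up, the work surface at z = 0. Lengths are in m, angles in rad, forces in N, time in s.
With the tool pointing down it reaches from about 0.35 to 0.775 m from the base axis. Payload 7.3 kg.
Tool frame: the origin (TCP) lies between the finger pads; the fingertips stand 17 mm ahead of it and the grasp point (between the pads) lies 2 mm behind it; z points along the fingers, y is the direction in which the jaws open and shut (so a half turn about z gives the same grasp; the last joint's range is limited). The gripper opens to 92 mm and grips with 3 to 60 N. Pads are 19 mm wide; open, the fingers measure 130 mm over their backs; the gripper's body (75 mm by 190 mm) begins 47 mm behind the grasp point.
Start: joints at [1.011, 0.342, 1.524, -0, 1.275, -0.146], TCP at [0.211, 0.481, 0.244] pointing down, gripper open.
Joint ranges: [-2.53, 2.53], [-0.77, 2.02], [0.04, 2.7], [-1, 4.14], [0.28, 2.66], [-3.11, 3.11]. Speed limits (rad/s): [2.57, 2.57, 3.14, 3.14, 3.14, 3.14].

## Interface

Orientations are given as a 3x3 rotation matrix whose columns are the frame's x, y, z axes.
In Python, from workcell import robot gives the robot as it stands.
- The arm moves only by the tool step_arm, never from a script. Its arguments are lists of equal length, an entry for each row: "offset": the shift along the world's x, y, z in m, a list of three; "yaw": the turn about the world's z in rad; "gripper": the closure, from 0 (fully open) to 1 (shut). In form: {"offset": [[dx, dy, dz], ...], "yaw": [yaw, ...], "gripper": [gripper, ...]}. A call has 1 to 5 rows; each row shifts and turns the pose as measured when the row begins; what a row does not reach is not made up. A row lasts 1/12 s, in which the tool goes at most 41.7 mm and 7.16 degrees, less where a joint would pass 70% of its speed; a pose out of reach is approached as far as the arm can. A call with a gripper value outside its range is refused whole. The fingers move at their own pace and stop on an object; "force" is the grip in N (left out, the last holds). Time passes only in rows, so rows that do not move let the fingers close. It gives the time, the measured TCP pose, the force and the opening at its end, in the units of the state.
- robot.state(): the state, without advancing time (a new reading comes with each control period).
- robot.read_camera(name): name is "side" or "top"; returns a dict with "pixels" (420x560x3 uint8, blue, green, red), "fx", "fy", "cx", "cy" (pixels), "k1" (the pictures are not rectified: a ray, as slopes to the right and down, at radius r is drawn at 1 + k1 r^2 times it, then the intrinsics apply), "xyz" and "orientation" of the camera in the world. Camera axes: x right, y down, z forward; pixel columns grow to the right and rows downward; lengths in m; the calibration is good to about 2 mm. A picture is of the moment at which its call begins. There is no depth.
- robot.finish_job(): hands the job in, once; it reports no verdict.
The state is a dict: "clock": time; "q": joint angles; "joint_vel": joint speeds; "joint_torque": joint torques, N m; "tcp_pos": TCP position; "tcp_rot": TCP orientation; "force": force on the tool from outside, world axes, zero at the start; "wrist_torque": the same for the moment, N m; "width": finger opening in m.
Only numpy, scipy, OpenCV 4.12 (cv2) and the standard library are available. Lean on these libraries where they do the work, as an engineer would, in place of code of your own. Each camera call takes 0.05 s, during which the arm holds its last target.

## Working session

There is one attempt and no reset: what is moved stays moved. The work goes in short steps, Python scripts to look and compute and a tool call to move; the robot and the scene stay as the last step left them, time stands still between calls to the robot, and variables do not carry over. Pictures are saved under pics/ and viewed, and the job is handed in when it is done.

Besides the shell and the picture viewer there is one more tool, called in YAML: its name, and indented under it one key for each argument. step_arm: Moves the arm, as the interface text tells. Its arguments: {"type":"object","properties":{"offset":{"type":"array"},"yaw":{"type":"array"},"gripper":{"type":"array"},"force":{"type":"number"}},"required":["offset","yaw","gripper"]}

```bash
mkdir -p pics; ls
python3 - <<'E'
from workcell import robot
import cv2,pickle
for n in("side","top"):
    c=robot.read_camera(n); cv2.imwrite(f"pics/{n}0.png",c["pixels"]); pickle.dump(c,open(f"{n}0.pkl","wb"))
    print(n,{k:v for k,v in c.items() if k!="pixels"})
print(robot.state())
E
```

```text
pics
side {'fx': 450.14464796783426, 'fy': 450.14464796783426, 'cx': 279.18695336284804, 'cy': 211.2265627841867, 'k1': -0.019069432319956742, 'xyz': array([ 0.00303556, -0.94379173,  0.69278831]), 'orientation': array([[ 0.84696133, -0.30094725,  0.4382776 ],
       [-0.53116251, -0.4435291 ,  0.72190604],
       [-0.02286677, -0.84422313, -0.53550389]])}
top {'fx': 410.1223266125565, 'fy': 410.1223266125565, 'cx': 278.47901063986467, 'cy': 216.0077385759713, 'k1': -0.01265104750219894, 'xyz': array([ 0.38799831, -0.07914653,  1.08278018]), 'orientation': array([[-0.00852245, -0.99094295,  0.13401282],
       [-0.99980386,  0.01084024,  0.01657518],
       [-0.01787779, -0.13384527, -0.99084097]])}
{'clock': 0.1, 'q': array([ 1.01099261e+00,  3.42671443e-01,  1.52490120e+00, -1.69014357e-06,
        1.27541024e+00, -1.45969051e-01]), 'joint_vel': array([-1.58922470e-04, -1.40659886e-03, -1.95197692e-03, -2.05669396e-03,
       -3.53463439e-05,  1.69797621e-03]), 'joint_torque': array([ 1.08484714e-03, -4.32006347e+01, -2.44693476e+01,  7.17545184e-02,
        5.25399204e-02,  1.62126662e-05]), 'tcp_pos': array([0.21090074, 0.48041181, 0.24311198]), 'tcp_rot': array([[-9.15585674e-01,  4.02122284e-01, -7.36872752e-04],
       [ 4.02122909e-01,  9.15584937e-01, -1.17888798e-03],
       [ 2.00612464e-04, -1.37568636e-03, -9.99999034e-01]]), 'force': array([ 0.36039472, -0.23403774,  0.09336649]), 'wrist_torque': array([-0.01191866, -0.0217994 , -0.02577119]), 'width': 0.09192842836087772}
```

View pics/side0.png

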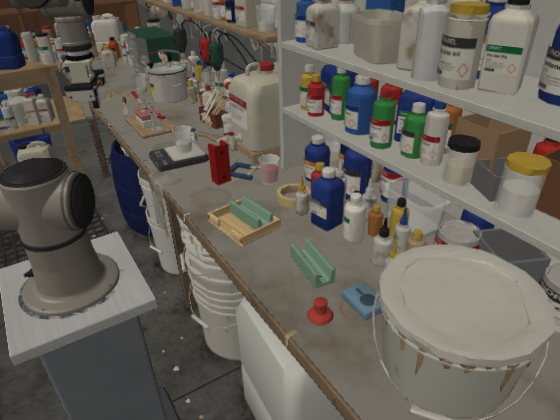

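View pics/top0.png

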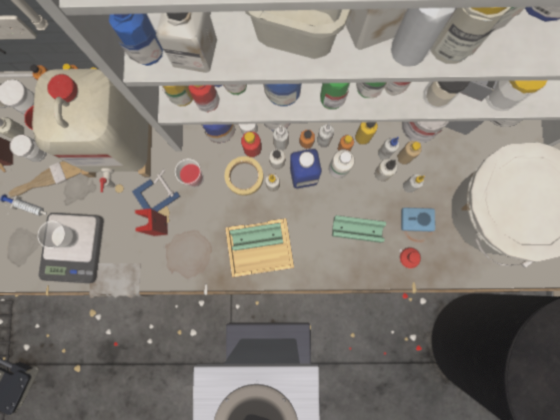

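The top view shows the tray at about (260,247) with a green in its far half. The loose green is on the right at (358,229) and the red stands on the left at (150,222). Next I'll build ray helpers and look closer.

```bash
cat > h.py <<'E'
import numpy as np,cv2,pickle
def rays(c,uv):
    uv=np.atleast_2d(np.array(uv,float)); d=(uv-[c["cx"],c["cy"]])/[c["fx"],c["fy"]]
    s=d.copy()
    for _ in range(8): s=d/(1+c["k1"]*(s**2).sum(1,keepdims=True))
    r=np.c_[s,np.ones(len(s))]@c["orientation"].T
    return r
def onplane(c,uv,z):
    r=rays(c,uv); t=(z-c["xyz"][2])/r[:,2]; return c["xyz"]+r*t[:,None]
def proj(c,p):
    q=(np.atleast_2d(p)-c["xyz"])@c["orientation"]; s=q[:,:2]/q[:,2:]
    s=s*(1+c["k1"]*(s**2).sum(1,keepdims=True)); return s*[c["fx"],c["fy"]]+[c["cx"],c["cy"]]
def tri(c1,u1,c2,u2):
    a=rays(c1,u1)[0];b=rays(c2,u2)[0]
    A=np.c_[a,-b]; t=np.linalg.lstsq(A,c2["xyz"]-c1["xyz"],rcond=None)[0]
    p=c1["xyz"]+a*t[0];q=c2["xyz"]+b*t[1]; return (p+q)/2,np.linalg.norm(p-q)
def load(n): return pickle.load(open(n+".pkl","rb"))
def grab(tag):
    from workcell import robot
    o={}
    for n in("side","top"):
        c=robot.read_camera(n); pickle.dump(c,open(f"{n}{tag}.pkl","wb")); o[n]=c
    return o["side"],o["top"]
def crop(c,x0,y0,x1,y1,f,name,rot=False):
    im=cv2.resize(c["pixels"][y0:y1,x0:x1],None,fx=f,fy=f,interpolation=cv2.INTER_CUBIC)
    for x in range((x0+9)//10*10,x1,10): cv2.putText(im,str(x),((x-x0)*f,8),0,.3,(255,255,255),1) if x%20==0 else 0; cv2.line(im,((x-x0)*f,10),((x-x0)*f,14),(255,255,255),1)
    for y in range((y0+9)//10*10,y1,10): cv2.putText(im,str(y),(0,(y-y0)*f+3),0,.3,(255,255,255),1)
    cv2.imwrite("pics/"+name,im)
E
python3 - <<'E'
from h import *
t=load("top0");s=load("side0")
crop(t,125,150,445,285,2,"a.png")
crop(t,220,210,300,285,7,"b.png")
crop(s,195,130,355,330,3,"c.png")
crop(t,320,200,400,260,7,"d.png")
E
```

```text
(no output)
```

View pics/b.png

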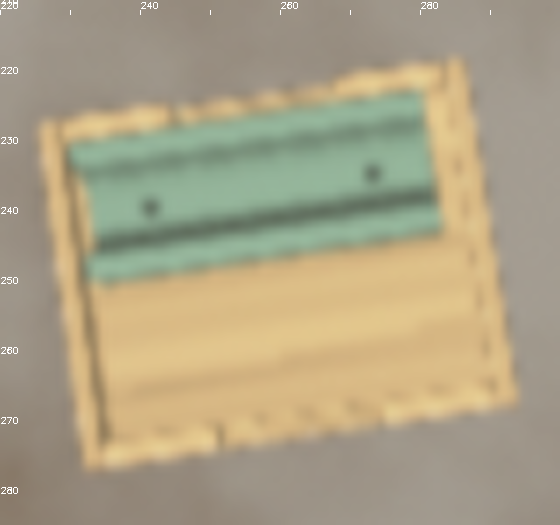

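View pics/c.png

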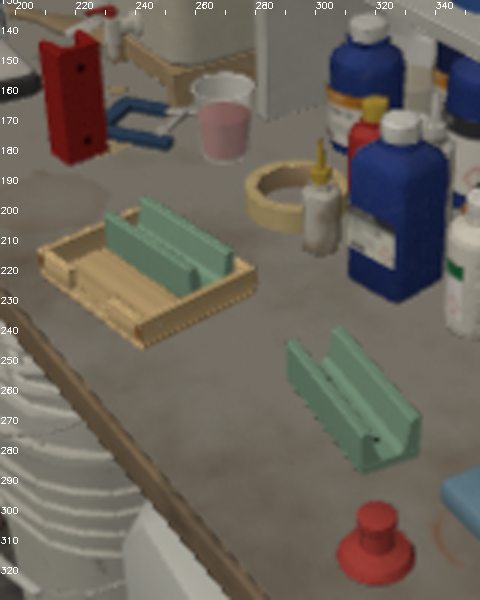

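View pics/d.png

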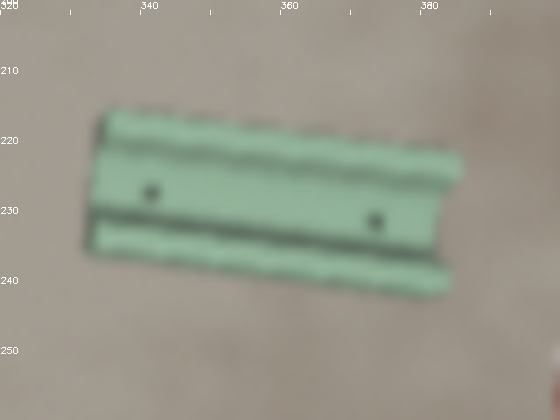

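```bash
cat >> h.py <<'E'
def mask(c,kind):
    h=cv2.cvtColor(c["pixels"],cv2.COLOR_BGR2HSV)
    if kind=="green": return cv2.inRange(h,(70,45,60),(95,255,255))
    if kind=="red": return cv2.bitwise_or(cv2.inRange(h,(0,150,50),(6,255,255)),cv2.inRange(h,(172,150,50),(180,255,255)))
    if kind=="wood": return cv2.inRange(h,(12,85,110),(26,255,255))
def blobs(c,kind,box,amin=60):
    m=mask(c,kind); z=np.zeros_like(m); x0,y0,x1,y1=box; z[y0:y1,x0:x1]=m[y0:y1,x0:x1]
    cs,_=cv2.findContours(z,cv2.RETR_EXTERNAL,cv2.CHAIN_APPROX_NONE)
    return [k[:,0] for k in sorted(cs,key=cv2.contourArea,reverse=True) if cv2.contourArea(k)>amin]
def rect(P):
    r=cv2.minAreaRect((P[:,:2]*1000).astype(np.float32)); 
    b=cv2.boxPoints(r)/1000
    e=[b[1]-b[0],b[2]-b[1]]; e=max(e,key=np.linalg.norm)
    a=np.arctan2(e[1],e[0])%np.pi
    return np.array(r[0])/1000,sorted(r[1]),a-np.pi/2   # centre, sizes, turn of long axis from +y
E
python3 - <<'E'
from h import *
t=load("top0");s=load("side0")
# tray incl green
m=cv2.bitwise_or(mask(t,"wood"),mask(t,"green"));z=np.zeros_like(m);z[205:285,215:305]=m[205:285,215:305]
cs,_=cv2.findContours(z,cv2.RETR_EXTERNAL,cv2.CHAIN_APPROX_NONE);k=max(cs,key=cv2.contourArea)[:,0]
print("tray",rect(onplane(t,k,.03)))
for b in blobs(t,"green",(215,205,305,285)): print("gin",rect(onplane(t,b,.046)))
for b in blobs(t,"green",(320,205,400,260)): print("gl",rect(onplane(t,b,.04)))
for b in blobs(t,"red",(125,190,180,250),30): print("red",len(b),rect(onplane(t,b,.13)))
crop(t,125,200,180,245,10,"e.png"); crop(s,200,135,240,190,12,"f.png")
E
```

```text
tray (array([ 0.45067203, -0.01061678]), [127.30574035644531, 158.3214874267578], np.float32(0.1456554))
red 81 (array([0.50959351, 0.25531435]), [35.77039337158203, 50.997005462646484], np.float32(-1.5374757))
```

View pics/e.png

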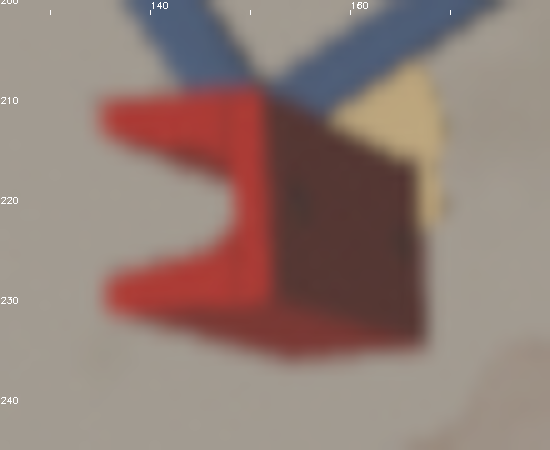

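View pics/f.png

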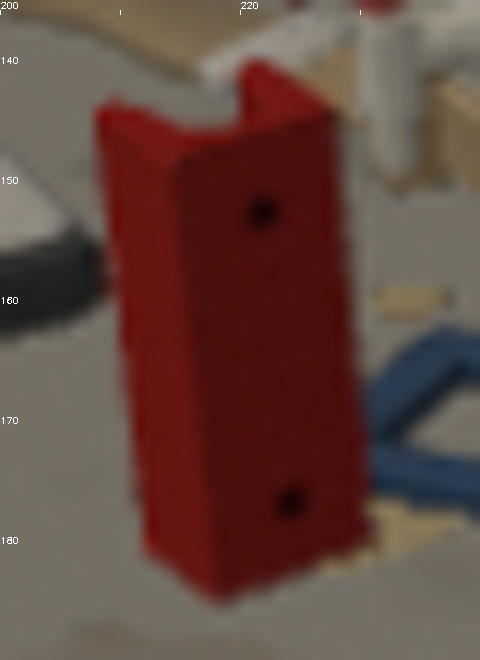

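Run:
```python
from h import *
t=load("top0");s=load("side0")
h=cv2.cvtColor(t["pixels"],cv2.COLOR_BGR2HSV)
for p in((370,223),(345,235),(260,238),(250,228)): print(h[p[1],p[0]])
P=onplane(t,[(151,208.7),(152.3,230.5),(135,211),(135.7,231)],.13);print(P.round(4))
w=P[1]-P[0];print(np.linalg.norm(w),np.linalg.norm(P[2]-P[0]),np.linalg.norm(P[3]-P[1]))
# side, top face corners z=.13
Q=onplane(s,[(214.9,148.6),(228,143.8),(208.2,143.8),(220.9,140)],.13);print(Q.round(4))
print(onplane(s,[(218.2,185)],0).round(4))
```

```text
[ 67  47 164]
[ 66  47 179]
[ 65  45 174]
[ 61  40 178]
[[0.5376 0.2384 0.13  ]
 [0.4858 0.2336 0.13  ]
 [0.5325 0.2764 0.13  ]
 [0.485  0.2729 0.13  ]]
0.05208472369704607 0.038345330556732914 0.03932527895172441
[[0.4904 0.2228 0.13  ]
 [0.539  0.2318 0.13  ]
 [0.4886 0.2673 0.13  ]
 [0.5338 0.2711 0.13  ]]
[[0.492  0.2315 0.    ]]
```

```bash
sed -i 's/(70,45,60),(95,255,255)/(50,30,60),(95,255,255)/' h.py
python3 - <<'E'
from h import *
t=load("top0");s=load("side0")
for b in blobs(t,"green",(215,205,305,285)): print("gin",rect(onplane(t,b,.046)))
for b in blobs(t,"green",(320,205,400,260)): print("gl",rect(onplane(t,b,.04)))
# hand corners of leg tips (loose): far outer L,R, near outer L,R
print(onplane(t,[(335,215.5),(386,221.8),(332.5,235.5),(384.3,242)],.04).round(4))
print(onplane(t,[(229.5,230.5),(280,223),(232.5,250),(282.8,243.3)],.046).round(4))
E
```

```text
gin (array([ 0.4769361 , -0.00360371]), [49.54192352294922, 126.56559753417969], np.float32(0.137434))
gl (array([ 0.49490729, -0.26533871]), [54.06633377075195, 131.79933166503906], np.float32(-0.14079273))
[[ 0.5288 -0.2065  0.04  ]
 [ 0.5111 -0.3359  0.04  ]
 [ 0.4775 -0.1987  0.04  ]
 [ 0.4596 -0.3294  0.04  ]]
[[ 0.4924  0.0632  0.046 ]
 [ 0.5102 -0.0655  0.046 ]
 [ 0.4428  0.0552  0.046 ]
 [ 0.4585 -0.0721  0.046 ]]
```

step_arm:
  offset:
    - [0.033,-0.025,0]
    - [0.033,-0.025,0]
    - [0.033,-0.025,0]
    - [0.03,-0.028,0]
    - [0.03,-0.028,0]
  yaw: [-0.12,-0.12,-0.12,-0.12,-0.12]
  gripper: [0.5,0.6,0.77,0.77,0.77]
  force: 20

```text
clock: 0.52
tcp_pos: [0.367, 0.3495, 0.2411]
tcp_rot: [[-0.522, 0.853, -0.005], [0.853, 0.522, 0.001], [0.003, -0.004, -1.0]]
force: [-0.3, 1.5, 0.5]
width: 0.0628
```

step_arm:
  offset:
    - [0.01,-0.04,0]
    - [0.01,-0.04,0]
    - [0.01,-0.04,0]
    - [0.01,-0.04,0]
    - [0.01,-0.04,0]
  yaw: [-0.12,-0.12,-0.12,-0.12,-0.12]
  gripper: [0.77,0.77,0.77,0.77,0.77]

```text
clock: 0.93
tcp_pos: [0.4195, 0.1477, 0.2389]
tcp_rot: [[0.076, 0.997, -0.005], [0.997, -0.076, 0.003], [0.002, -0.005, -1.0]]
force: [0.3, 0.8, -0.1]
width: 0.0295
```

step_arm:
  offset:
    - [0.01,-0.04,0]
    - [0.01,-0.04,0]
    - [0.01,-0.04,0]
    - [0.01,-0.04,0]
    - [0.01,-0.04,0]
  yaw: [-0.05,0,0,0,0]
  gripper: [0.77,0.77,0.77,0.77,0.77]

```text
clock: 1.35
tcp_pos: [0.4669, -0.0553, 0.2382]
tcp_rot: [[0.136, 0.991, -0.007], [0.991, -0.136, 0.004], [0.003, -0.007, -1.0]]
force: [0.9, 0.6, -0.3]
width: 0.0209
```

step_arm:
  offset:
    - [0.002,-0.04,0]
    - [0.002,-0.04,-0.01]
    - [0.002,-0.04,-0.02]
    - [0.002,-0.04,-0.03]
    - [0,-0.04,-0.03]
  yaw: [0,0,0,0,0]
  gripper: [0.77,0.77,0.77,0.77,0.77]

```text
clock: 1.77
tcp_pos: [0.476, -0.2442, 0.1637]
tcp_rot: [[0.139, 0.99, 0.004], [0.99, -0.139, -0.002], [-0.001, 0.004, -1.0]]
force: [1.3, 0.5, 0.3]
width: 0.0212
```

step_arm:
  offset:
    - [0,-0.008,-0.03]
    - [0,0,-0.02]
    - [0,0,0]
  yaw: [0,0,0]
  gripper: [0.77,0.77,0.77]

```text
clock: 2.02
tcp_pos: [0.4728, -0.2591, 0.1063]
tcp_rot: [[0.147, 0.989, -0.002], [0.989, -0.147, 0.0], [0.0, -0.002, -1.0]]
force: [0.0, 0.5, -0.3]
width: 0.0212
```

Run:
```python
from h import *
s,t=grab("1")
crop(t,310,180,410,280,6,"g.png"); crop(s,270,190,350,300,6,"g2.png")
from workcell import robot
p=robot.state()["tcp_pos"];print(p,proj(t,p),proj(s,p))
```

```text
[ 0.47456059 -0.25919728  0.10986046] [[361.36363993 233.91487226]] [[300.98609493 231.92256799]]
```

View pics/g2.png

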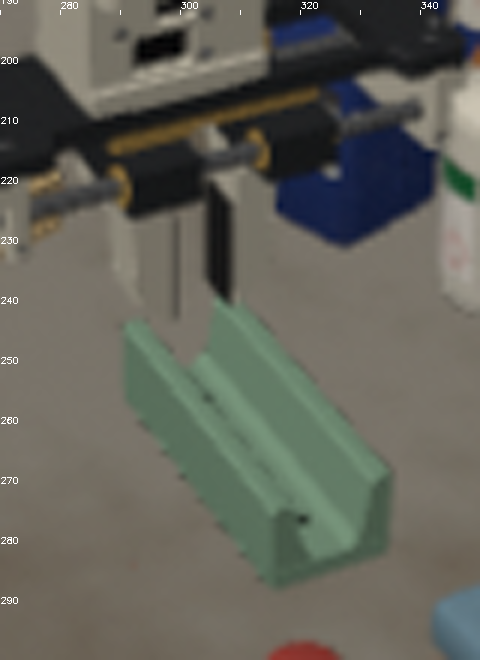

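View pics/g.png

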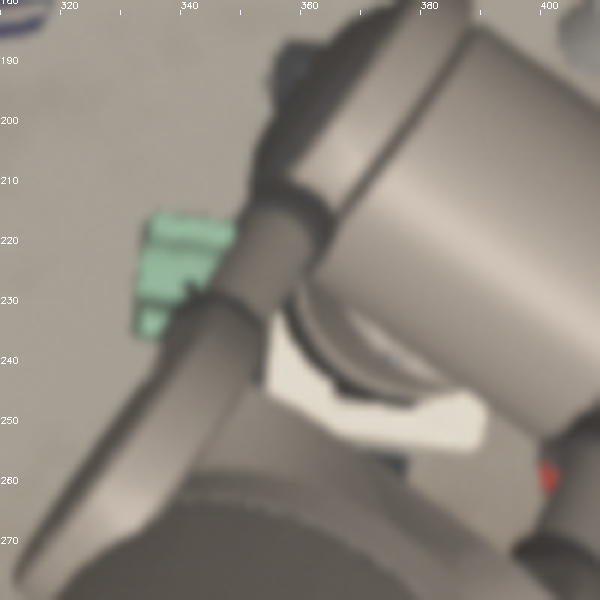

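Run:
```python
from h import *
t=load("top1");s=load("side1")
print(onplane(s,[(290.3,244.5),(275+40.5-.5,277)],.04).round(4))
p=np.array([0.47456,-.2592,.10986]);j=np.array([.989,-.147,0]);w=np.array([.147,.989,0])
for a in(-29.5,-10.5,10.5,29.5):
  for b in(-9.5,9.5): print(a,b,proj(s,p+j*a/1e3+w*b/1e3-[0,0,.017]).round(1))
crop(s,285,200,345,290,8,"g3.png")
```

```text
[[ 0.4796 -0.2064  0.04  ]
 [ 0.4592 -0.3364  0.04  ]]
-29.5 -9.5 [[290.9 243.6]]
-29.5 9.5 [[287.4 239.1]]
-10.5 -9.5 [[298.6 241.5]]
-10.5 9.5 [[295. 237.]]
10.5 -9.5 [[307.  239.1]]
10.5 9.5 [[303.3 234.7]]
29.5 -9.5 [[314.5 237. ]]
29.5 9.5 [[310.7 232.7]]
```

View pics/g3.png

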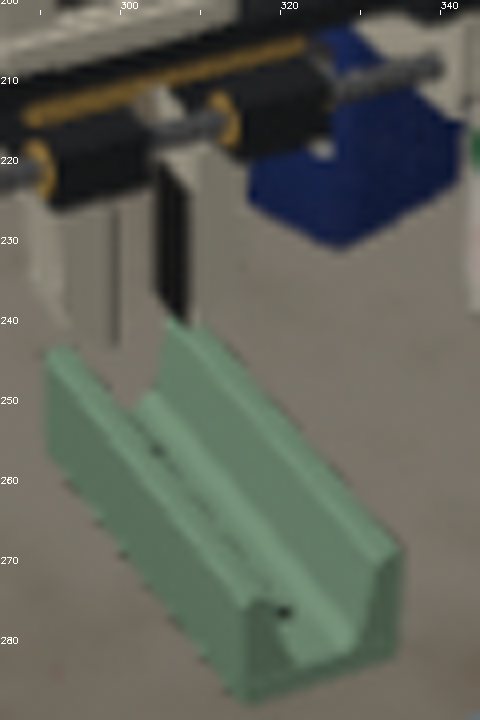

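Run:
```python
from h import *
s=load("side1")
P=onplane(s,[(290.3,244.5),(315,277),(289.9,243.3),(314.6,275.8)],.04);print(P.round(4))
for a,b in((0,1),(2,3)):
    d=P[b]-P[a];u=(-.267+.0036-P[a][1])/d[1];print((P[a]+u*d).round(4),np.arctan2(-d[0],-d[1]),np.linalg.norm(d))
```

```text
[[ 0.4796 -0.2064  0.04  ]
 [ 0.4592 -0.3364  0.04  ]
 [ 0.4815 -0.2018  0.04  ]
 [ 0.4608 -0.3327  0.04  ]]
[ 0.4707 -0.2634  0.04  ] 0.15608281983462718 0.1315659698603977
[ 0.4718 -0.2634  0.04  ] 0.15688368605587305 0.13247436857329947
```

step_arm:
  offset:
    - [0.0015,-0.005,-0.03]
    - [0,0,-0.014]
  yaw: [0,0]
  gripper: [0.77,0.77]

```text
clock: 2.28
tcp_pos: [0.4797, -0.2655, 0.071]
tcp_rot: [[0.144, 0.99, 0.011], [0.99, -0.144, -0.009], [-0.007, 0.013, -1.0]]
force: [-1.1, 0.7, -1.3]
width: 0.021
```

step_arm:
  offset:
    - [0,0,0]
  yaw: [0]
  gripper: [0.77]

```text
clock: 2.37
tcp_pos: [0.4798, -0.2647, 0.0708]
tcp_rot: [[0.143, 0.99, 0.011], [0.99, -0.143, -0.009], [-0.007, 0.012, -1.0]]
force: [-1.1, 0.6, 0.5]
width: 0.0212
```

Run:
```python
from h import *
s,t=grab("2")
crop(s,285,200,345,290,8,"i.png")
from workcell import robot
st=robot.state();print(st["tcp_pos"],st["force"])
```

```text
[ 0.48051583 -0.26521197  0.07258896] [ 0.52102559 -0.23295451  0.37843355]
```

View pics/i.png

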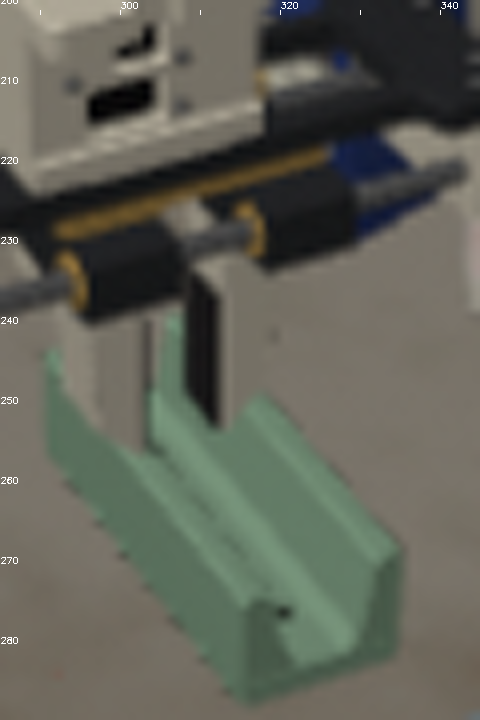

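step_arm:
  offset:
    - [-0.004,0.001,-0.005]
    - [0,0,0]
    - [0,0,0]
  yaw: [0,0,0]
  gripper: [0.77,0.77,0.77]

```text
clock: 2.72
tcp_pos: [0.4784, -0.2644, 0.0719]
tcp_rot: [[0.141, 0.99, 0.019], [0.99, -0.141, -0.014], [-0.012, 0.02, -1.0]]
force: [0.3, 0.3, 0.3]
width: 0.0211
```

Run:
```python
from h import *
s,t=grab("2")
crop(s,285,200,345,290,8,"j.png")
from workcell import robot
st=robot.state();print(st["tcp_pos"],st["force"])
```

```text
[ 0.47820151 -0.26434361  0.07155121] [-0.14182424  0.17436086 -0.53410701]
```

View pics/j.png

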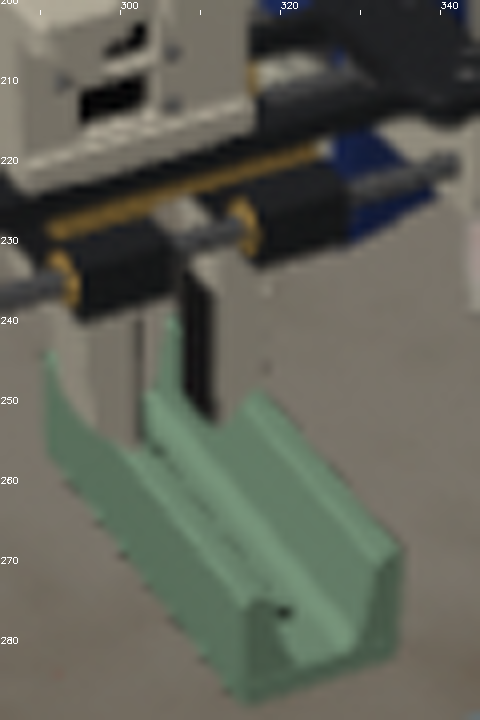

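```bash
python3 - <<'E'
from workcell import robot
st=robot.state()
for k in st: print(k,np.round(st[k],3) if 0 else st[k])
E
python3 - <<'E'
import cv2,pickle
for n in("side","top"):
    cv2.imwrite(f"pics/{n}2.png",pickle.load(open(f"{n}2.pkl","rb"))["pixels"])
E
```

```text
clock 2.8167
q [-6.45124884e-01  5.65527960e-01  1.69618671e+00 -3.31058136e-04
  8.57025288e-01 -5.03595454e-01]
joint_vel [-0.00278011  0.00819016  0.00076289 -0.0002235   0.00030793  0.00099207]
joint_torque [ 5.52167406e-02 -4.83677387e+01 -1.84195858e+01  4.33528656e-02
 -2.20689992e-02 -1.40316857e-03]
tcp_pos [ 0.47820151 -0.26434361  0.07155121]
tcp_rot [[ 0.14094755  0.98985145  0.01810783]
 [ 0.98995314 -0.14070702 -0.01394006]
 [-0.01125069  0.01989072 -0.99973886]]
force [-0.14182424  0.17436086 -0.53410701]
wrist_torque [-0.0699198   0.05600128 -0.0007814 ]
width 0.021001403012882253
```

View pics/side2.png

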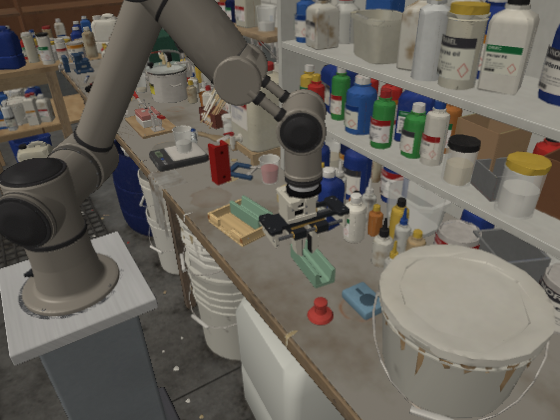

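step_arm:
  offset:
    - [-0.003,0,-0.012]
  yaw: [0]
  gripper: [0.77]

```text
clock: 2.9
tcp_pos: [0.4769, -0.2653, 0.0618]
tcp_rot: [[0.141, 0.99, 0.022], [0.99, -0.14, -0.017], [-0.014, 0.025, -1.0]]
force: [0.1, -0.1, -0.4]
width: 0.0213
```

step_arm:
  offset:
    - [0,0,-0.008]
  yaw: [0]
  gripper: [0.77]

```text
clock: 2.98
tcp_pos: [0.4766, -0.2652, 0.0536]
tcp_rot: [[0.141, 0.99, 0.022], [0.99, -0.14, -0.017], [-0.014, 0.025, -1.0]]
force: [-0.2, 0.3, -0.5]
width: 0.0211
```

step_arm:
  offset:
    - [-0.001,0,-0.006]
    - [0,0,-0.005]
  yaw: [0,0]
  gripper: [0.77,0.77]

```text
clock: 3.15
tcp_pos: [0.4756, -0.2653, 0.0419]
tcp_rot: [[0.141, 0.99, 0.023], [0.99, -0.141, -0.017], [-0.014, 0.025, -1.0]]
force: [0.4, -0.5, 0.4]
width: 0.0209
```

step_arm:
  offset:
    - [0,0,0]
    - [0,0,0]
    - [0,0,0]
  yaw: [0,0,0]
  gripper: [0.95,0.95,0.95]
  force: 15

```text
clock: 3.4
tcp_pos: [0.4752, -0.265, 0.0407]
tcp_rot: [[0.141, 0.99, 0.021], [0.99, -0.141, -0.016], [-0.013, 0.023, -1.0]]
force: [-1.5, 0.6, 0.9]
width: 0.012
```

step_arm:
  offset:
    - [0,0,0]
    - [0,0,0]
    - [0,0,0.01]
    - [0,0,0.015]
    - [0,0,0.015]
  yaw: [0,0,0,0,0]
  gripper: [0.98,0.98,0.98,0.98,0.98]
  force: 40

```text
clock: 3.82
tcp_pos: [0.4734, -0.2635, 0.0802]
tcp_rot: [[0.141, 0.99, 0.015], [0.99, -0.141, -0.011], [-0.009, 0.016, -1.0]]
force: [-0.2, -0.2, -1.9]
width: 0.0115
```

Run:
```python
from h import *
s,t=grab("3")
crop(s,265,180,345,290,7,"k.png")
from workcell import robot
st=robot.state();print(st["tcp_pos"],st["force"],st["width"],st["tcp_rot"])
```

```text
[ 0.47505201 -0.2647031   0.08219242] [-0.59764557 -0.20463504 -1.16369452] 0.011397364671901026 [[ 0.14089781  0.98982439  0.01988666]
 [ 0.98994939 -0.1406119  -0.01511642]
 [-0.0121663   0.02181665 -0.99968796]]
```

View pics/k.png

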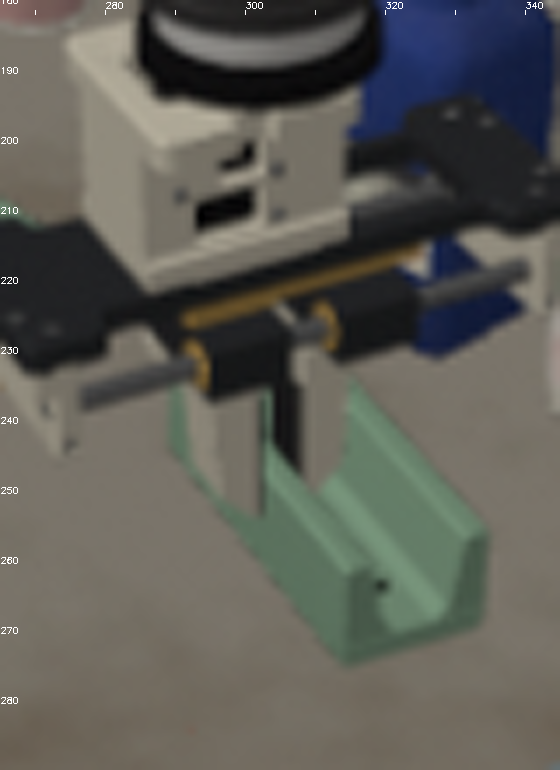

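step_arm:
  offset:
    - [0,0.01,0.025]
    - [-0.012,0.035,0.02]
    - [-0.013,0.038,0.005]
    - [-0.013,0.038,0]
    - [-0.013,0.038,0]
  yaw: [0,0.07,0.07,0.07,0.07]
  gripper: [0.98,0.98,0.98,0.98,0.98]

```text
clock: 4.33
tcp_pos: [0.4247, -0.1081, 0.133]
tcp_rot: [[-0.139, 0.99, 0.03], [0.99, 0.139, -0.013], [-0.017, 0.028, -0.999]]
force: [0.6, 1.5, -0.7]
width: 0.0117
```

step_arm:
  offset:
    - [-0.01,0.035,0]
    - [-0.01,0.03,0]
    - [-0.005,0.015,0]
    - [0,0,0]
    - [0,0,0]
  yaw: [0,0,0,0,0]
  gripper: [0.98,0.98,0.98,0.98,0.98]

```text
clock: 4.75
tcp_pos: [0.3925, -0.0184, 0.1321]
tcp_rot: [[-0.149, 0.988, 0.027], [0.989, 0.149, -0.011], [-0.015, 0.025, -1.0]]
force: [-0.1, -0.2, -1.9]
width: 0.0114
```

Run:
```python
from h import *
s,t=grab("4")
crop(s,195,165,295,255,7,"l.png")
```

```text
(no output)
```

View pics/l.png

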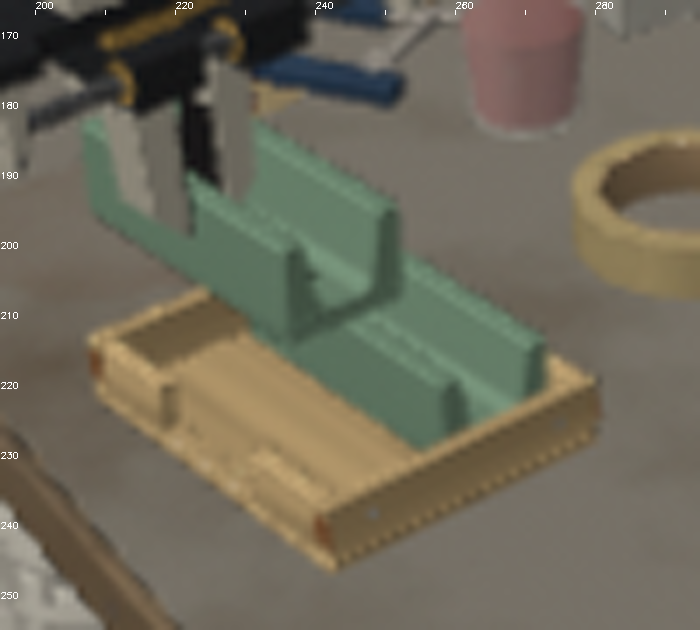

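step_arm:
  offset:
    - [0,0,-0.02]
    - [0,0,-0.02]
    - [0,0,-0.014]
    - [0,0,0]
  yaw: [0,0,0,0]
  gripper: [0.98,0.98,0.98,0.98]

```text
clock: 5.18
tcp_pos: [0.3973, -0.0243, 0.0772]
tcp_rot: [[-0.142, 0.989, 0.034], [0.99, 0.142, -0.014], [-0.018, 0.032, -0.999]]
force: [-1.2, 0.4, -1.9]
width: 0.0115
```

Run:
```python
from h import *
s,t=grab("5")
crop(s,195,165,295,255,7,"m.png")
from workcell import robot
st=robot.state();print(st["tcp_pos"],st["force"],st["tcp_rot"])
```

```text
[ 0.39836803 -0.02436298  0.0789331 ] [-0.11177829 -0.34086162 -2.06466938] [[-0.14164494  0.98924384  0.03651481]
 [ 0.98973224  0.1422357  -0.01411002]
 [-0.01915196  0.03414127 -0.99923349]]
```

View pics/m.png

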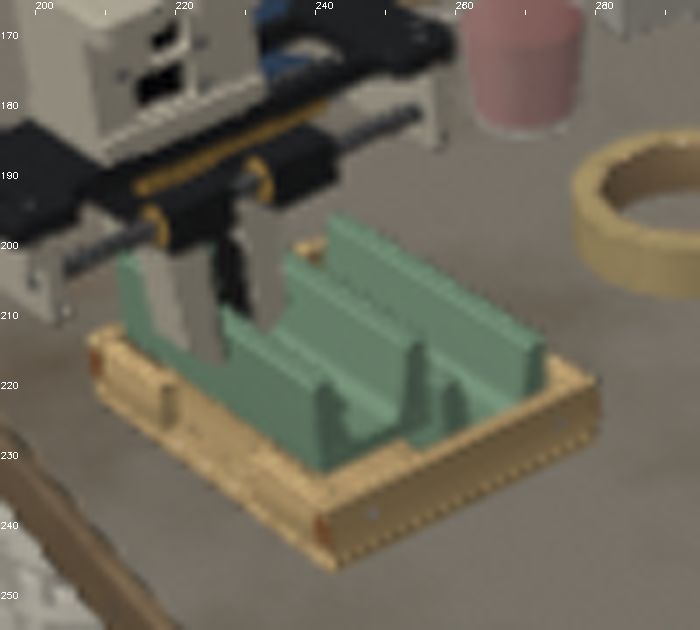

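step_arm:
  offset:
    - [0.003,0.005,-0.005]
    - [0.004,0.001,0]
    - [0,0,0]
  yaw: [0,0,0]
  gripper: [0.98,0.98,0.98]

```text
clock: 5.53
tcp_pos: [0.4078, -0.0194, 0.0753]
tcp_rot: [[-0.139, 0.989, 0.04], [0.99, 0.14, -0.015], [-0.021, 0.038, -0.999]]
force: [-0.3, -0.4, -0.8]
width: 0.0117
```

step_arm:
  offset:
    - [0.003,0,0]
    - [0,0,0]
  yaw: [0,0]
  gripper: [0.98,0.98]

```text
clock: 5.7
tcp_pos: [0.4085, -0.0191, 0.0755]
tcp_rot: [[-0.141, 0.989, 0.034], [0.99, 0.141, -0.015], [-0.02, 0.031, -0.999]]
force: [-0.1, -0.9, -1.8]
width: 0.0116
```

step_arm:
  offset:
    - [0.004,0,0]
    - [0.003,0,0]
  yaw: [0,0]
  gripper: [0.98,0.98]

```text
clock: 5.87
tcp_pos: [0.4091, -0.0186, 0.0748]
tcp_rot: [[-0.143, 0.99, 0.019], [0.99, 0.144, -0.014], [-0.017, 0.017, -1.0]]
force: [-8.9, -3.2, 2.7]
width: 0.0113
```

Run:
```python
from h import *
s,t=grab("6")
crop(s,195,165,295,255,7,"n.png")
from workcell import robot
st=robot.state();print(st["tcp_pos"],st["force"],st["tcp_rot"])
```

```text
[ 0.40913374 -0.01862347  0.07474603] [-10.36829307  -2.81305545   2.94064064] [[-0.1432912   0.98950145  0.01882837]
 [ 0.98953941  0.14356615 -0.01416063]
 [-0.01671508  0.01660232 -0.99972245]]
```

View pics/n.png

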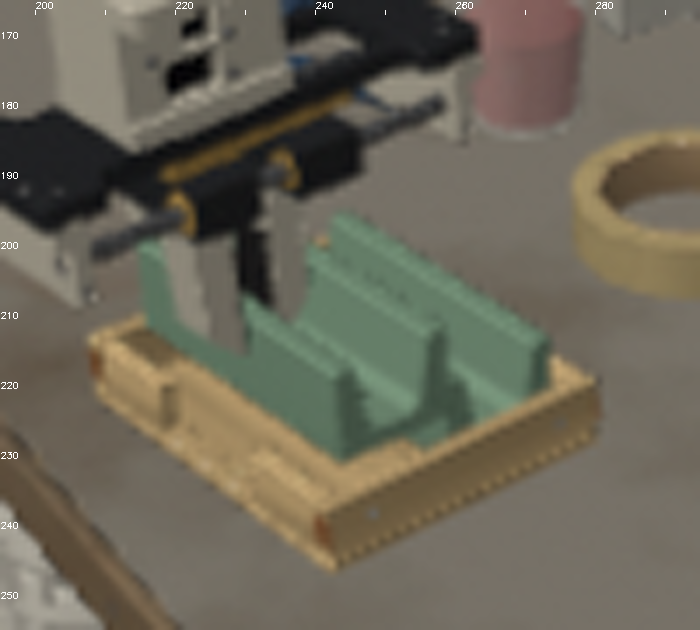

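step_arm:
  offset:
    - [-0.005,0,0]
    - [0,0,0]
  yaw: [0,0]
  gripper: [0.98,0.98]

```text
clock: 6.13
tcp_pos: [0.4039, -0.0185, 0.0751]
tcp_rot: [[-0.144, 0.989, 0.019], [0.989, 0.144, -0.014], [-0.017, 0.017, -1.0]]
force: [1.2, -0.0, -2.2]
width: 0.0115
```

step_arm:
  offset:
    - [0,0,-0.008]
    - [0,0,-0.008]
    - [0,0,0]
  yaw: [0,0,0]
  gripper: [0.98,0.98,0.98]

```text
clock: 6.38
tcp_pos: [0.4066, -0.0188, 0.0592]
tcp_rot: [[-0.143, 0.989, 0.026], [0.989, 0.144, -0.015], [-0.019, 0.023, -1.0]]
force: [-0.7, -0.3, -1.3]
width: 0.0117
```

step_arm:
  offset:
    - [-0.0015,0,-0.005]
    - [0,0,-0.005]
    - [0,0,0]
  yaw: [0,0,0]
  gripper: [0.98,0.98,0.98]

```text
clock: 6.63
tcp_pos: [0.4061, -0.0188, 0.0483]
tcp_rot: [[-0.144, 0.989, 0.028], [0.989, 0.144, -0.016], [-0.019, 0.025, -0.999]]
force: [-0.4, 0.5, -1.7]
width: 0.0114
```

step_arm:
  offset:
    - [0,0,-0.003]
    - [0,0,0]
  yaw: [0,0]
  gripper: [0.98,0.98]

```text
clock: 6.8
tcp_pos: [0.4066, -0.0189, 0.0463]
tcp_rot: [[-0.144, 0.989, 0.029], [0.989, 0.144, -0.016], [-0.02, 0.027, -0.999]]
force: [-1.3, 1.5, 1.7]
width: 0.0118
```

Run:
```python
from h import *
s,t=grab("7")
crop(s,195,165,295,255,7,"o.png")
from workcell import robot
st=robot.state();print(st["tcp_pos"],st["force"],st["tcp_rot"])
```

```text
[ 0.40664166 -0.01892655  0.04623683] [-1.44956511  0.32788512  2.34892467] [[-0.14372702  0.98918787  0.02915295]
 [ 0.98941421  0.14423204 -0.01601978]
 [-0.02005136  0.02654187 -0.99944658]]
```

View pics/o.png

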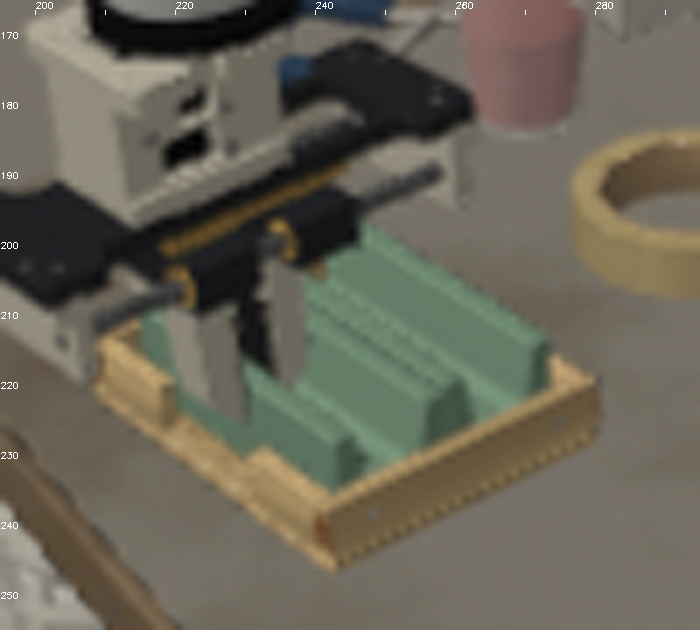

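step_arm:
  offset:
    - [0,0,0]
    - [0,0,0]
    - [0,0,0]
  yaw: [0,0,0]
  gripper: [0.83,0.8,0.8]
  force: 15

```text
clock: 7.15
tcp_pos: [0.4075, -0.0191, 0.0465]
tcp_rot: [[-0.144, 0.989, 0.031], [0.989, 0.144, -0.016], [-0.021, 0.028, -0.999]]
force: [0.1, 0.7, 0.1]
width: 0.018
```

step_arm:
  offset:
    - [0,0,0.008]
    - [0,0,0.015]
    - [0,0,0.02]
    - [0,0,0.04]
    - [0,0,0.04]
  yaw: [0,0,0,0,0]
  gripper: [0.8,0.8,0.8,0.8,0.5]

```text
clock: 7.57
tcp_pos: [0.4021, -0.018, 0.1687]
tcp_rot: [[-0.143, 0.99, 0.014], [0.99, 0.144, -0.012], [-0.014, 0.012, -1.0]]
force: [0.9, -0.2, 0.5]
width: 0.0214
```

Run:
```python
from h import *
s,t=grab("8")
crop(s,195,165,295,255,7,"p.png");crop(t,210,200,310,290,7,"p2.png")
from workcell import robot
st=robot.state();print(st["tcp_pos"],st["q"],st["tcp_rot"])
```

```text
[ 0.40598257 -0.01881748  0.1729056 ] [-0.22873036  0.19406468  1.95274341 -0.01080733  0.96479834 -0.36696638] [[-0.14349731  0.98927651  0.02721224]
 [ 0.98946431  0.14394968 -0.01545541]
 [-0.01920687  0.02470773 -0.99951019]]
```

View pics/p.png

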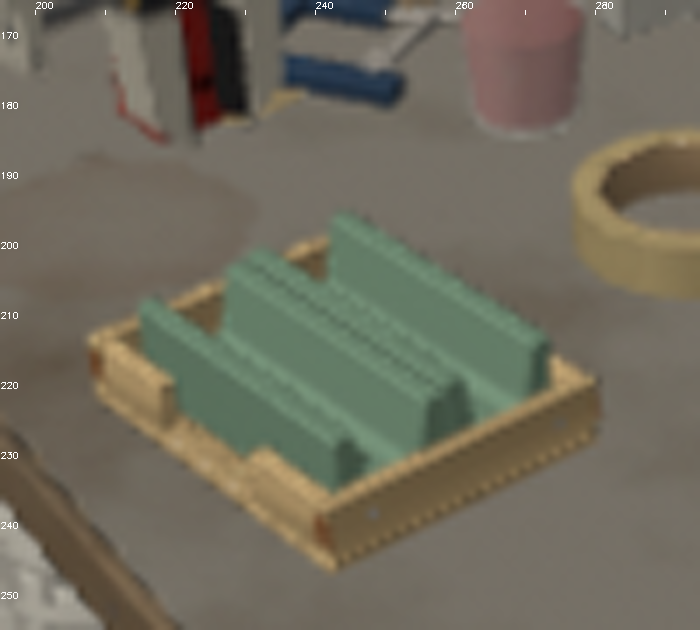

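step_arm:
  offset:
    - [0.014,0.036,0.005]
    - [0.014,0.036,0]
    - [0.014,0.036,0]
    - [0.014,0.036,0]
    - [0.014,0.036,0]
  yaw: [-0.01,-0.01,-0.01,-0.01,-0.01]
  gripper: [0,0,0,0,0]

```text
clock: 8.08
tcp_pos: [0.477, 0.1607, 0.1819]
tcp_rot: [[-0.076, 0.997, 0.033], [0.997, 0.077, -0.02], [-0.023, 0.031, -0.999]]
force: [1.5, -1.1, -0.2]
width: 0.0618
```

step_arm:
  offset:
    - [0.014,0.034,0]
    - [0.01,0.03,0]
    - [0.004,0.015,0]
    - [0,0,0]
  yaw: [0,0,0,0]
  gripper: [0,0,0,0]

```text
clock: 8.42
tcp_pos: [0.5061, 0.2505, 0.1806]
tcp_rot: [[-0.081, 0.996, 0.033], [0.996, 0.082, -0.018], [-0.021, 0.031, -0.999]]
force: [-1.1, -0.1, 0.4]
width: 0.0883
```

Run:
```python
from h import *
s,t=grab("9")
crop(s,180,100,280,200,7,"q.png");crop(t,100,160,240,290,5,"q2.png")
from workcell import robot
st=robot.state();print(st["tcp_pos"],st["q"],st["tcp_rot"],st["width"])
print(rect(onplane(t,np.vstack(blobs(t,"green",(215,205,305,285))),.046)))
for b in blobs(t,"green",(215,205,305,285)): print(rect(onplane(t,b,.046)))
```

```text
[0.50535921 0.24779497 0.18051636] [ 0.33538897  0.45686027  1.52951745 -0.03208068  1.13234143  0.2684736 ] [[-0.07976853  0.99632084  0.03133326]
 [ 0.99656439  0.08041177 -0.01983329]
 [-0.02227988  0.02964354 -0.9993122 ]] 0.09103784470395823
(array([ 0.45304645, -0.00970525]), [102.35899353027344, 130.5448455810547], np.float32(0.14684439))
(array([ 0.45304645, -0.00970525]), [102.35899353027344, 130.5448455810547], np.float32(0.14684439))
```

View pics/q.png

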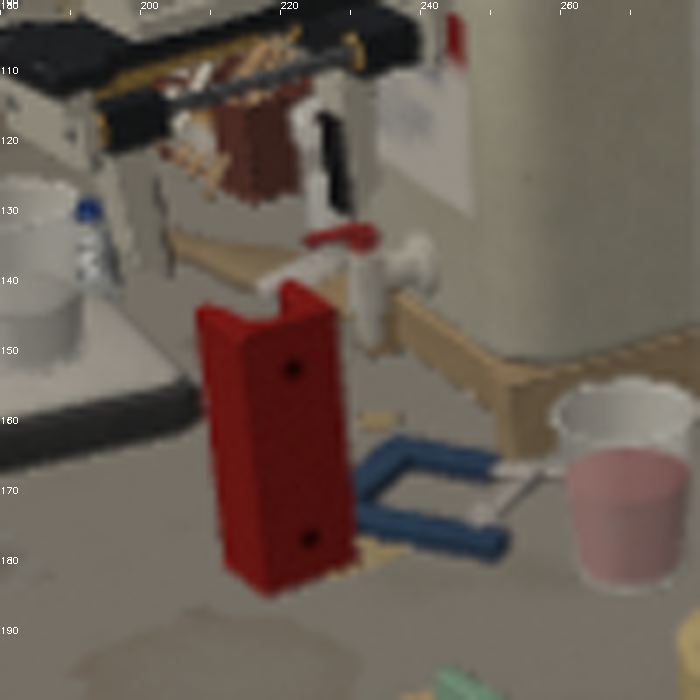

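View pics/q2.png

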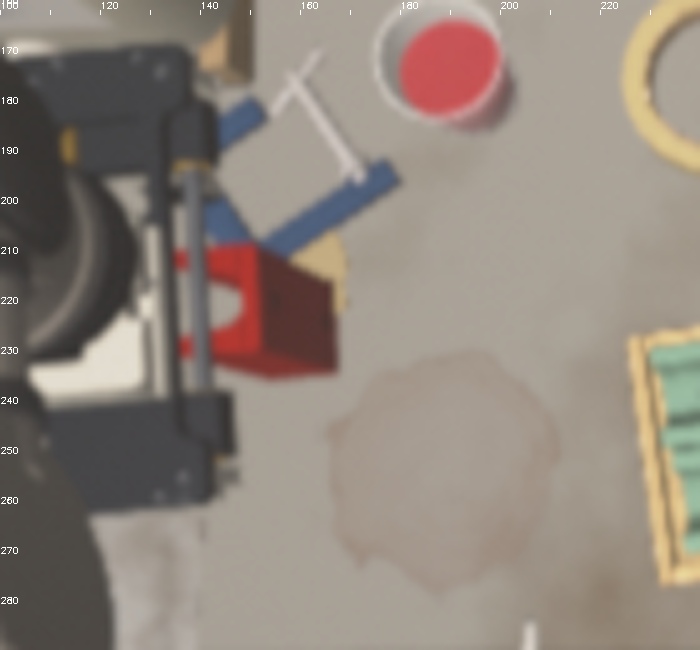

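step_arm:
  offset:
    - [0.005,0,-0.01]
    - [0,0,-0.02]
    - [0,0,-0.01]
    - [0,0,0]
  yaw: [0.01,0,0,0]
  gripper: [0,0,0,0]

```text
clock: 8.85
tcp_pos: [0.5104, 0.2426, 0.1384]
tcp_rot: [[-0.088, 0.996, 0.032], [0.996, 0.088, -0.021], [-0.024, 0.03, -0.999]]
force: [-1.0, -0.3, 1.3]
width: 0.0919
```

step_arm:
  offset:
    - [0,0.005,-0.01]
    - [0,0.001,-0.015]
    - [0,0,-0.006]
    - [0,0,0]
  yaw: [0,0,0,0]
  gripper: [0,0,0,0]

```text
clock: 9.18
tcp_pos: [0.5108, 0.2454, 0.1054]
tcp_rot: [[-0.083, 0.996, 0.031], [0.996, 0.084, -0.021], [-0.024, 0.029, -0.999]]
force: [-0.5, 1.0, -0.3]
width: 0.0915
```

Run:
```python
from h import *
s,t=grab("10")
crop(s,180,100,280,200,7,"r.png");crop(t,100,160,240,290,5,"r2.png")
from workcell import robot
st=robot.state();print(st["tcp_pos"],st["tcp_rot"],st["width"])
```

```text
[0.51131969 0.24573849 0.10660832] [[-0.08341661  0.99597563  0.03277529]
 [ 0.99623381  0.08412893 -0.02098871]
 [-0.0236616   0.03090105 -0.99924234]] 0.09179112712608684
```

View pics/r.png

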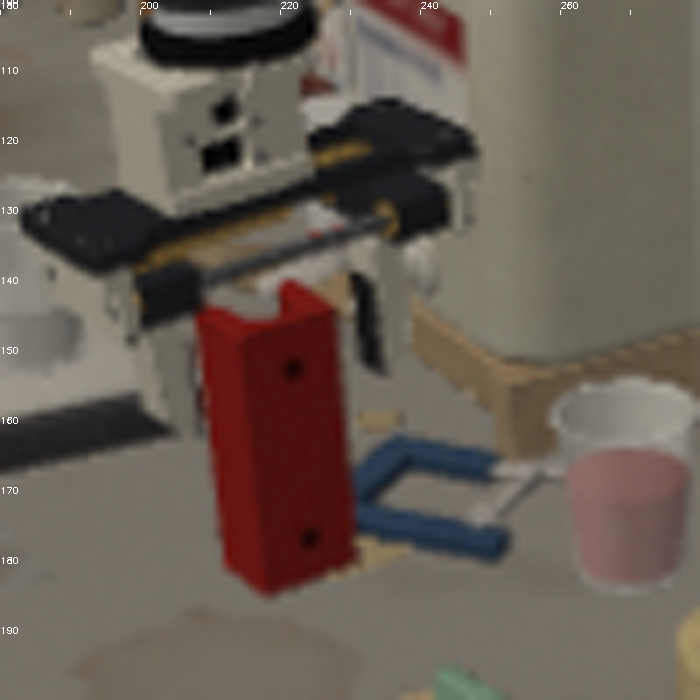

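View pics/r2.png

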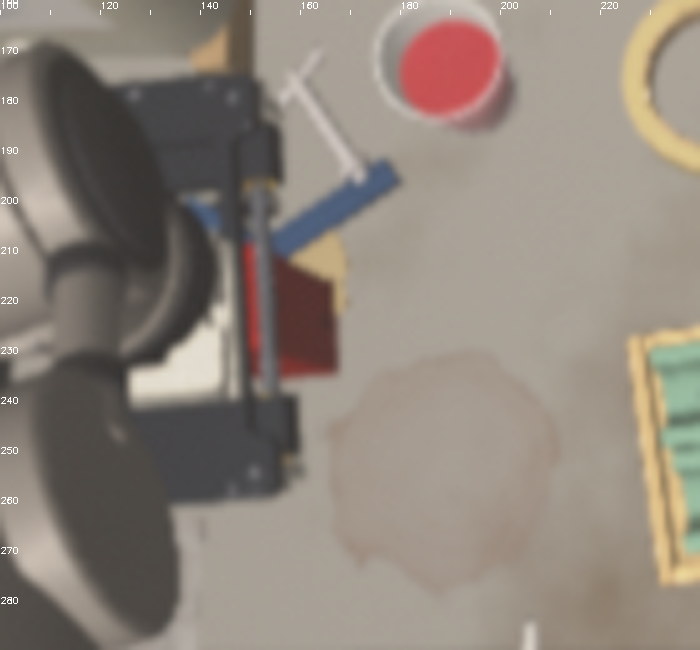

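step_arm:
  offset:
    - [0,0.002,0]
    - [0,0,0]
    - [0,0,0]
    - [0,0,0]
    - [0,0,0]
  yaw: [0.005,0,0,0,0]
  gripper: [0.3,0.38,0.42,0.5,0.6]
  force: 8

```text
clock: 9.7
tcp_pos: [0.5129, 0.2485, 0.1096]
tcp_rot: [[-0.089, 0.995, 0.038], [0.996, 0.09, -0.019], [-0.022, 0.036, -0.999]]
force: [0.1, 0.3, -0.4]
width: 0.0633
```

step_arm:
  offset:
    - [0,0,0]
    - [0,0,0]
  yaw: [0,0]
  gripper: [0.6,0.6]
  force: 25

```text
clock: 9.87
tcp_pos: [0.5129, 0.2486, 0.1101]
tcp_rot: [[-0.089, 0.995, 0.039], [0.996, 0.09, -0.019], [-0.022, 0.037, -0.999]]
force: [-0.3, -0.4, -1.2]
width: 0.0524
```

step_arm:
  offset:
    - [0,0,0]
    - [0,0,0.005]
    - [0,0,0.01]
    - [0,0,0.01]
    - [0,0,0]
  yaw: [0,0,0,0,0]
  gripper: [0.6,0.6,0.6,0.6,0.6]

```text
clock: 10.28
tcp_pos: [0.5122, 0.2484, 0.1366]
tcp_rot: [[-0.089, 0.995, 0.036], [0.996, 0.09, -0.02], [-0.023, 0.034, -0.999]]
force: [0.8, 0.0, -2.1]
width: 0.0526
```

Run:
```python
from h import *
s,t=grab("11")
crop(s,180,100,280,200,7,"u.png")
from workcell import robot
st=robot.state();print(st["tcp_pos"],st["tcp_rot"],st["width"],st["force"])
```

```text
[0.51154658 0.24814184 0.13504442] [[-0.08925174  0.99541674  0.03434595]
 [ 0.99573747  0.08997963 -0.02026235]
 [-0.02325991  0.0323911  -0.99920458]] 0.053007415732118784 [-1.1529456   1.12461693 -1.26788766]
```

View pics/u.png

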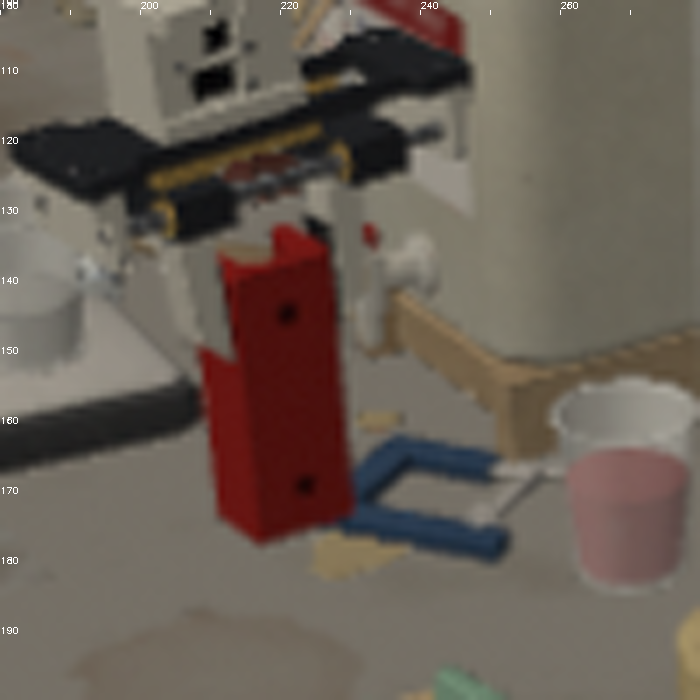

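step_arm:
  offset:
    - [-0.008,-0.022,0.005]
    - [-0.01,-0.03,0]
    - [-0.01,-0.03,0]
    - [-0.01,-0.03,0]
    - [-0.006,-0.016,0]
  yaw: [0,0.02,0.02,0.01,0]
  gripper: [0.6,0.6,0.6,0.6,0.6]

```text
clock: 10.8
tcp_pos: [0.4658, 0.1196, 0.1392]
tcp_rot: [[-0.148, 0.988, 0.037], [0.989, 0.149, -0.017], [-0.022, 0.034, -0.999]]
force: [0.3, -0.7, -1.5]
width: 0.0517
```

step_arm:
  offset:
    - [0,0,0]
    - [0,0,-0.008]
    - [0,0,-0.006]
    - [0,0,0]
  yaw: [0,0,0,0]
  gripper: [0.6,0.6,0.6,0.6]

```text
clock: 11.13
tcp_pos: [0.465, 0.1176, 0.124]
tcp_rot: [[-0.143, 0.989, 0.036], [0.989, 0.144, -0.017], [-0.022, 0.034, -0.999]]
force: [0.1, -0.7, -2.2]
width: 0.0515
```

step_arm:
  offset:
    - [0,0,-0.008]
    - [0,0,-0.004]
    - [0,0,0]
  yaw: [0,0,0]
  gripper: [0.6,0.6,0.6]

```text
clock: 11.38
tcp_pos: [0.4659, 0.1199, 0.1107]
tcp_rot: [[-0.147, 0.989, 0.037], [0.989, 0.147, -0.017], [-0.022, 0.034, -0.999]]
force: [-2.9, -0.9, 15.6]
width: 0.052
```

step_arm:
  offset:
    - [0,0,0.001]
    - [0,0,0]
  yaw: [0,0]
  gripper: [0.6,0.6]
  force: 8

```text
clock: 11.55
tcp_pos: [0.4662, 0.1211, 0.111]
tcp_rot: [[-0.148, 0.988, 0.036], [0.989, 0.149, -0.017], [-0.022, 0.034, -0.999]]
force: [0.1, -0.4, -2.0]
width: 0.0521
```

Run:
```python
from h import *
s,t=grab("12")
crop(s,180,110,280,210,7,"v.png")
from workcell import robot
st=robot.state();print(st["tcp_pos"],st["width"],st["force"])
for d in range(0,95,10):
    a=np.radians(d);u=-28*np.cos(a)+112*np.sin(a);w=112*np.cos(a)+28*np.sin(a)
    print(d,round(u+28,1),round(w-112,1), "dxdy",round(-.145*(u+28),1),round(.989*(u+28),1))
```

```text
[0.46611185 0.12095661 0.11098621] 0.052229998229504505 [-0.50298564  0.69865073 -1.59435669]
0 0.0 0.0 dxdy -0.0 0.0
10 19.9 3.2 dxdy -2.9 19.7
20 40.0 2.8 dxdy -5.8 39.6
30 59.8 -1.0 dxdy -8.7 59.1
40 78.5 -8.2 dxdy -11.4 77.7
50 95.8 -18.6 dxdy -13.9 94.7
60 111.0 -31.8 dxdy -16.1 109.8
70 123.7 -47.4 dxdy -17.9 122.3
80 133.4 -65.0 dxdy -19.3 132.0
90 140.0 -84.0 dxdy -20.3 138.5
```

View pics/v.png

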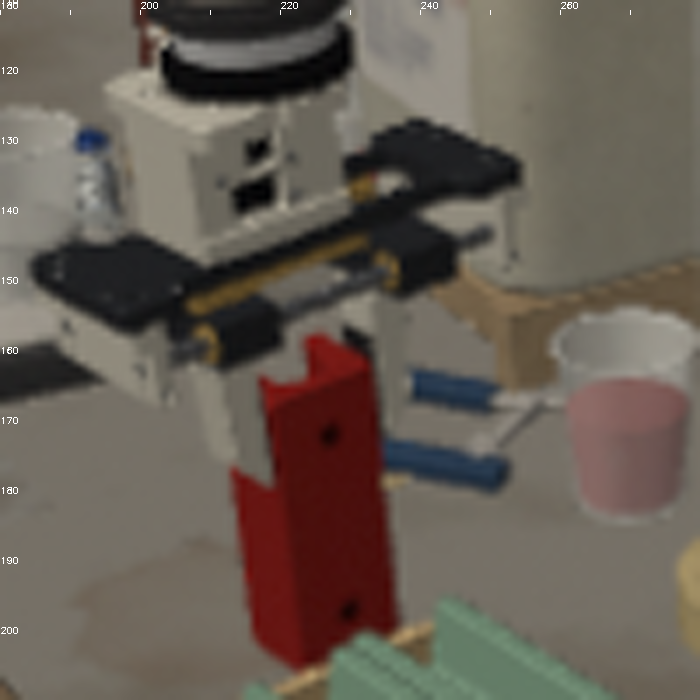

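step_arm:
  offset:
    - [0,0,-0.002]
    - [-0.001,0.007,0]
    - [-0.001,0.007,0.001]
  yaw: [0,0,0]
  gripper: [0.6,0.6,0.6]
  force: 6

```text
clock: 11.9
tcp_pos: [0.4651, 0.1348, 0.1106]
tcp_rot: [[-0.148, 0.988, 0.038], [0.989, 0.148, -0.017], [-0.023, 0.035, -0.999]]
force: [-0.7, -0.5, -0.4]
width: 0.052
```

Run:
```python
from h import *
s,t=grab("13")
crop(s,180,110,280,210,7,"w.png")
from workcell import robot
st=robot.state();print(st["tcp_pos"],st["width"],st["force"],st["wrist_torque"])
```

```text
[0.46514828 0.13566674 0.11063719] 0.0519419664269883 [-0.01524733 -0.53742383  0.98725997] [-0.07639177  0.07541484 -0.0035283 ]
```

View pics/w.png

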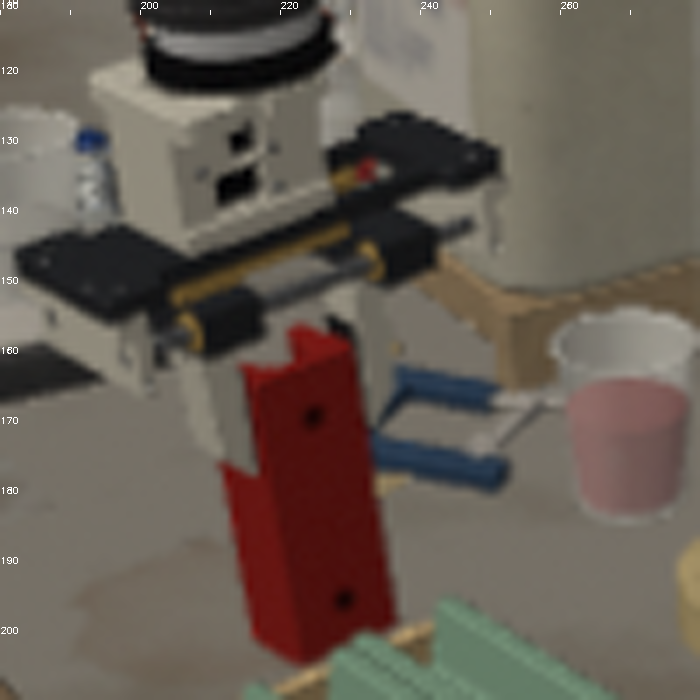

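step_arm:
  offset:
    - [-0.001,0.009,0.001]
    - [-0.001,0.009,0.001]
    - [-0.001,0.009,0]
  yaw: [0,0,0]
  gripper: [0.6,0.6,0.6]

```text
clock: 12.25
tcp_pos: [0.4616, 0.1639, 0.1123]
tcp_rot: [[-0.147, 0.988, 0.038], [0.989, 0.148, -0.017], [-0.022, 0.035, -0.999]]
force: [0.4, 0.1, -1.2]
width: 0.0522
```

Run:
```python
from h import *
s,t=grab("14")
crop(s,180,110,280,210,7,"x.png")
from workcell import robot
st=robot.state();print(st["tcp_pos"],st["width"],st["force"],st["wrist_torque"])
```

```text
[0.46139635 0.16450558 0.11212846] 0.05151434909541143 [ 0.20729243  0.09075728 -0.83031835] [-0.05537759  0.07875256 -0.0338798 ]
```

View pics/x.png

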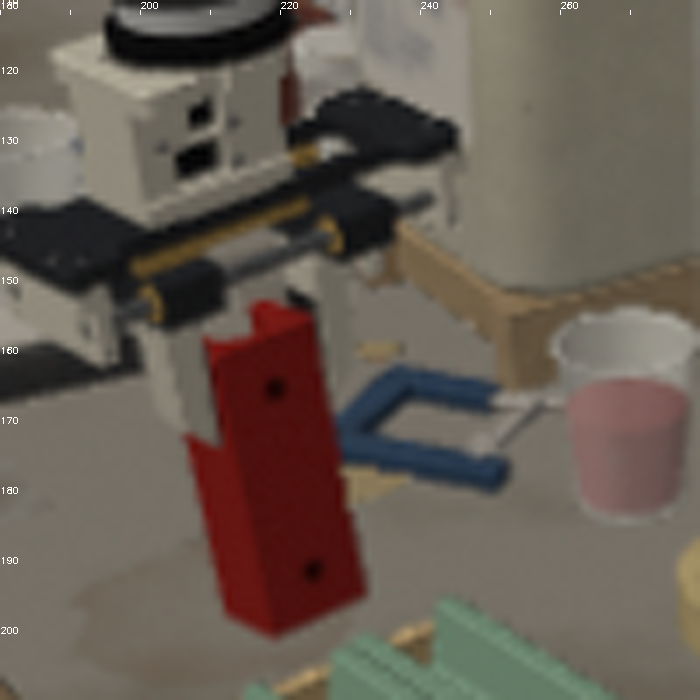

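step_arm:
  offset:
    - [0,0,-0.004]
    - [-0.001,0.007,0]
    - [-0.001,0.009,-0.001]
  yaw: [0,0,0]
  gripper: [0.6,0.6,0.6]
  force: 4

```text
clock: 12.6
tcp_pos: [0.4601, 0.1809, 0.1075]
tcp_rot: [[-0.15, 0.988, 0.04], [0.988, 0.15, -0.017], [-0.023, 0.037, -0.999]]
force: [-0.7, -1.0, 3.2]
width: 0.052
```

Run:
```python
from h import *
s,t=grab("15")
crop(s,180,110,280,210,7,"y.png")
from workcell import robot
st=robot.state();print(st["tcp_pos"],st["width"],st["force"],st["wrist_torque"])
```

```text
[0.45988502 0.18182654 0.10740204] 0.052063585805683946 [-0.26196758 -0.11008645  1.66578375] [-0.0952986   0.14857007 -0.02707324]
```

View pics/y.png

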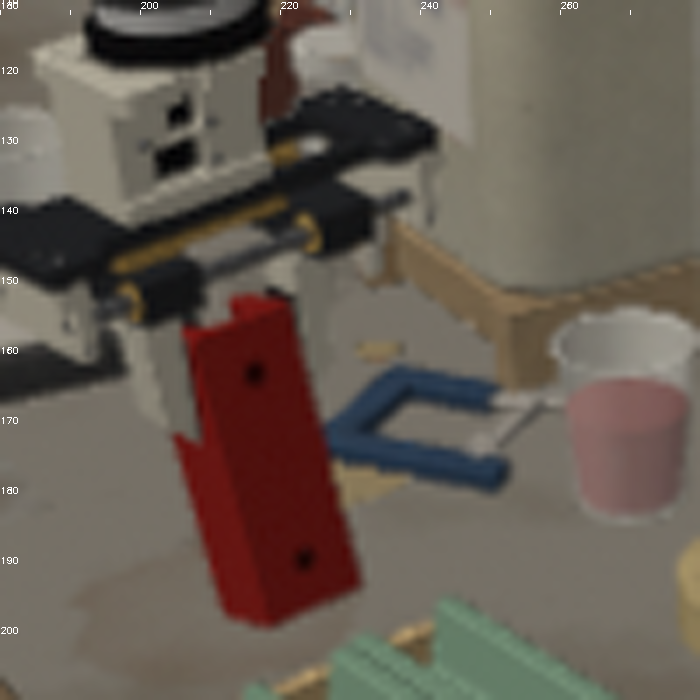

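step_arm:
  offset:
    - [-0.001,0.009,-0.002]
    - [-0.001,0.009,-0.002]
    - [-0.001,0.009,-0.002]
  yaw: [0,0,0]
  gripper: [0.6,0.6,0.6]

```text
clock: 12.95
tcp_pos: [0.4566, 0.2099, 0.1012]
tcp_rot: [[-0.149, 0.988, 0.039], [0.989, 0.15, -0.017], [-0.023, 0.036, -0.999]]
force: [-0.2, -0.5, -0.8]
width: 0.0524
```

Run:
```python
from h import *
s,t=grab("16")
crop(s,180,110,280,210,7,"z.png")
from workcell import robot
st=robot.state();print(st["tcp_pos"],st["width"],st["force"],st["wrist_torque"])
```

```text
[0.45651873 0.21066744 0.10105176] 0.05194953503133323 [-0.30570638  0.94876176  1.16146957] [ 0.05968067  0.17584618 -0.03982225]
```

View pics/z.png

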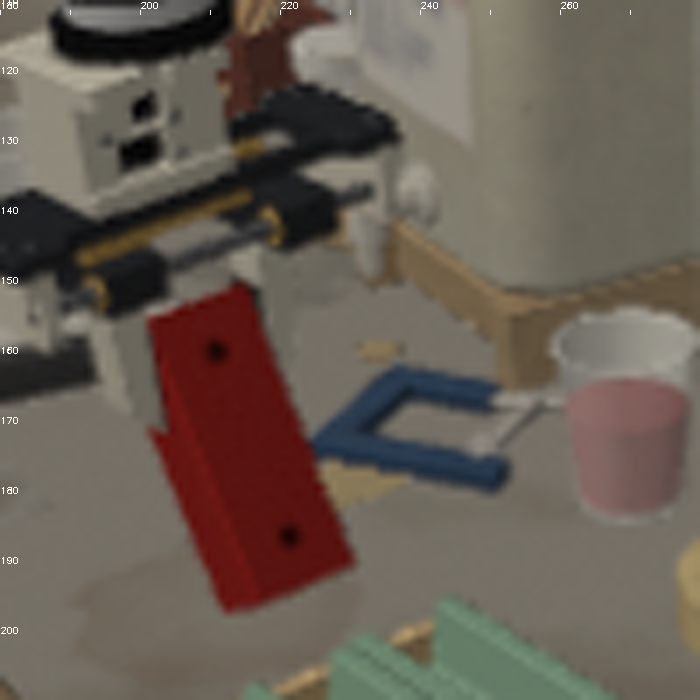

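step_arm:
  offset:
    - [-0.002,0.009,-0.005]
    - [-0.002,0.009,-0.005]
    - [-0.001,0.008,-0.006]
  yaw: [0,0,0]
  gripper: [0.6,0.6,0.6]

```text
clock: 13.3
tcp_pos: [0.4522, 0.2386, 0.0848]
tcp_rot: [[-0.15, 0.988, 0.042], [0.988, 0.151, -0.015], [-0.021, 0.04, -0.999]]
force: [0.2, 0.2, 1.0]
width: 0.052
```

Run:
```python
from h import *
s,t=grab("17")
crop(s,160,110,260,210,7,"aa.png")
from workcell import robot
st=robot.state();print(st["tcp_pos"],st["width"],st["force"],st["wrist_torque"])
```

```text
[0.4513673  0.23875797 0.08390501] 0.052166830816306894 [ 0.46385685  0.08836516 -1.35996048] [0.03819418 0.08051905 0.02989879]
```

View pics/aa.png

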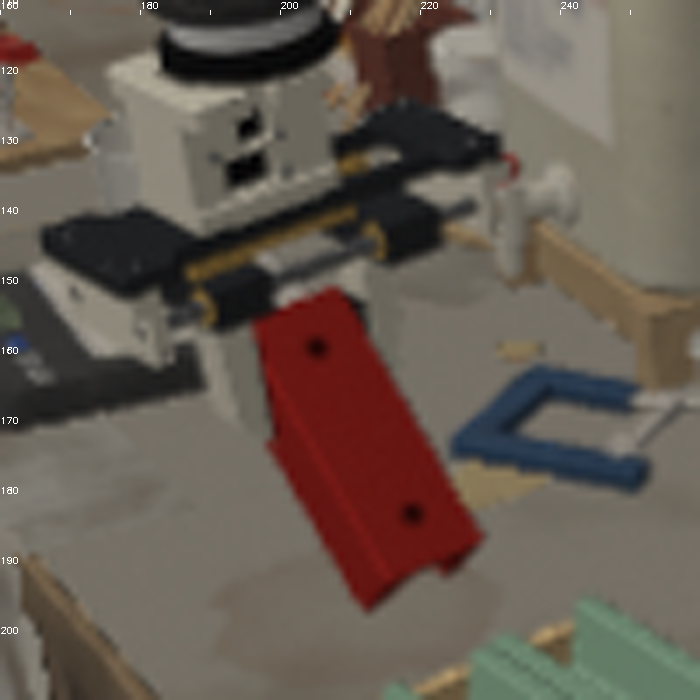

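step_arm:
  offset:
    - [-0.001,0.007,-0.006]
    - [-0.001,0.007,-0.007]
    - [-0.001,0.006,-0.008]
  yaw: [0,0,0]
  gripper: [0.6,0.6,0.6]

```text
clock: 13.65
tcp_pos: [0.449, 0.2599, 0.062]
tcp_rot: [[-0.151, 0.988, 0.042], [0.988, 0.152, -0.016], [-0.022, 0.039, -0.999]]
force: [1.1, -0.1, -0.1]
width: 0.0521
```

step_arm:
  offset:
    - [-0.001,0.006,-0.008]
    - [-0.001,0.004,-0.008]
  yaw: [0,0]
  gripper: [0.6,0.6]

```text
clock: 13.82
tcp_pos: [0.4469, 0.2712, 0.044]
tcp_rot: [[-0.151, 0.988, 0.042], [0.988, 0.152, -0.016], [-0.022, 0.039, -0.999]]
force: [0.6, 0.4, -1.0]
width: 0.0518
```

Run:
```python
from h import *
s,t=grab("18")
crop(s,160,110,260,210,7,"ab.png")
from workcell import robot
st=robot.state();print(st["tcp_pos"],st["width"],st["force"],st["wrist_torque"])
```

```text
[0.44564774 0.27068984 0.04311372] 0.05213098761439831 [ 0.61927556 -0.76371807 -1.47656064] [-0.03288981  0.12435374  0.01527128]
```

View pics/ab.png

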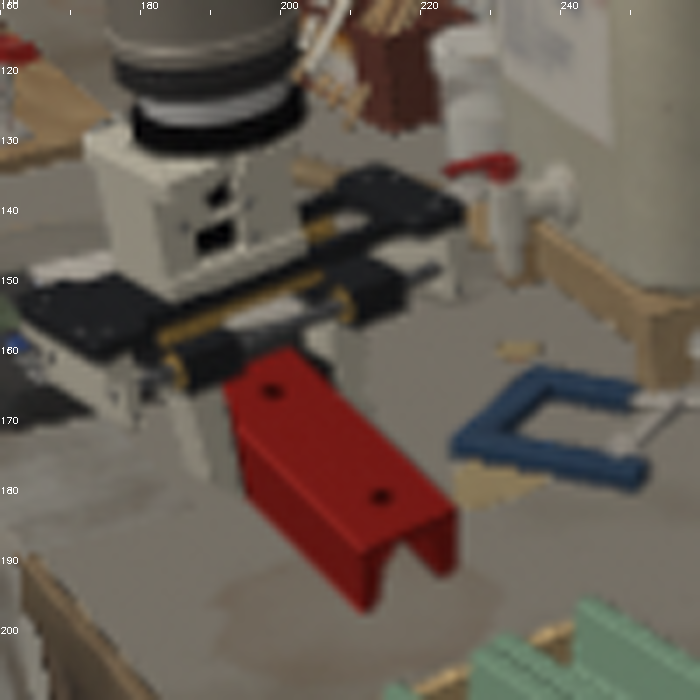

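step_arm:
  offset:
    - [0,0.003,-0.006]
    - [0,0.001,-0.005]
    - [0,0,0]
  yaw: [0,0,0]
  gripper: [0.6,0.6,0.6]

```text
clock: 14.17
tcp_pos: [0.4453, 0.2747, 0.0306]
tcp_rot: [[-0.152, 0.988, 0.038], [0.988, 0.153, -0.018], [-0.023, 0.035, -0.999]]
force: [0.2, -0.5, -0.5]
width: 0.052
```

Run:
```python
from h import *
s,t=grab("19")
crop(s,160,110,260,210,7,"ac.png")
from workcell import robot
st=robot.state();print(st["tcp_pos"],st["width"],st["force"],st["wrist_torque"])
```

```text
[0.44548019 0.27462685 0.03127471] 0.05178071049121605 [ 0.80148536 -0.23400719 -0.38425385] [-0.03761842  0.07166026  0.00705219]
```

View pics/ac.png

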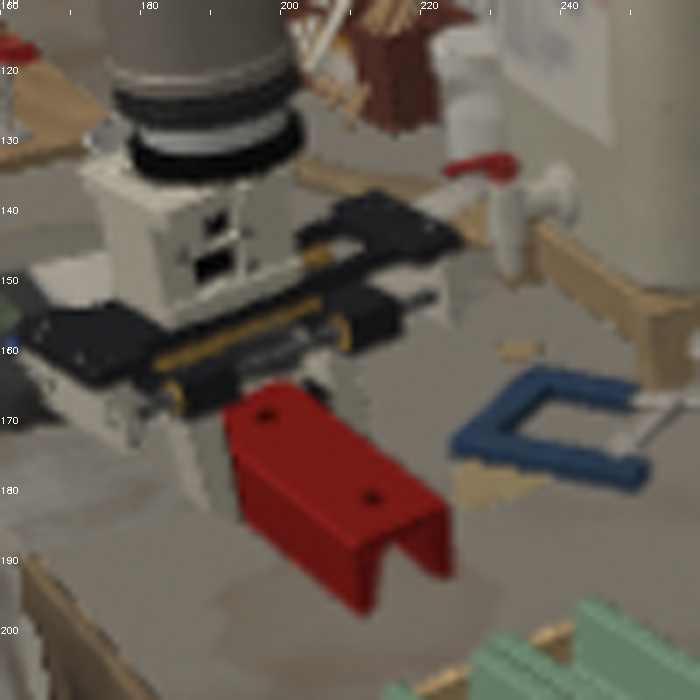

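step_arm:
  offset:
    - [0,0,-0.004]
    - [0,0,0]
  yaw: [0,0]
  gripper: [0.6,0.6]

```text
clock: 14.43
tcp_pos: [0.4459, 0.2745, 0.0275]
tcp_rot: [[-0.151, 0.988, 0.039], [0.988, 0.152, -0.017], [-0.023, 0.036, -0.999]]
force: [-0.5, -0.2, -2.6]
width: 0.0519
```

step_arm:
  offset:
    - [0,0,0]
    - [0,0,0]
  yaw: [0,0]
  gripper: [0.36,0.33]

```text
clock: 14.6
tcp_pos: [0.4462, 0.2743, 0.0278]
tcp_rot: [[-0.151, 0.988, 0.04], [0.988, 0.152, -0.017], [-0.023, 0.037, -0.999]]
force: [0.1, -0.4, 0.2]
width: 0.0597
```

step_arm:
  offset:
    - [0,0,0.02]
    - [0,0,0.03]
    - [0.006,-0.04,0.02]
    - [0.006,-0.04,0.02]
    - [0.006,-0.04,0.02]
  yaw: [0,0,0,0,0]
  gripper: [0.2,0.15,0.15,0.15,0.15]

```text
clock: 15.02
tcp_pos: [0.4603, 0.1632, 0.1349]
tcp_rot: [[-0.161, 0.986, 0.035], [0.987, 0.162, -0.018], [-0.023, 0.032, -0.999]]
force: [1.5, 0.6, -0.4]
width: 0.0782
```

step_arm:
  offset:
    - [-0.01,-0.04,0]
    - [-0.01,-0.04,0]
    - [0,0,0]
  yaw: [0,0,0]
  gripper: [0.15,0.15,0.15]

```text
clock: 15.27
tcp_pos: [0.4438, 0.0756, 0.1408]
tcp_rot: [[-0.157, 0.986, 0.048], [0.987, 0.159, -0.019], [-0.026, 0.045, -0.999]]
force: [-0.0, -0.1, -0.1]
width: 0.0784
```

Run:
```python
from h import *
s,t=grab("20")
crop(s,160,110,290,240,6,"ad.png");crop(t,100,160,310,290,3,"ad2.png")
from workcell import robot
st=robot.state();print(st["tcp_pos"],st["tcp_rot"])
for b in blobs(t,"red",(125,190,230,270),30): print("red",len(b),rect(onplane(t,b,.04)))
```

```text
[0.44491777 0.07946162 0.14072806] [[-0.1582622   0.98616498  0.04931233]
 [ 0.98708939  0.15926222 -0.01703194]
 [-0.0246499   0.04598016 -0.99863818]]
```

View pics/ad.png

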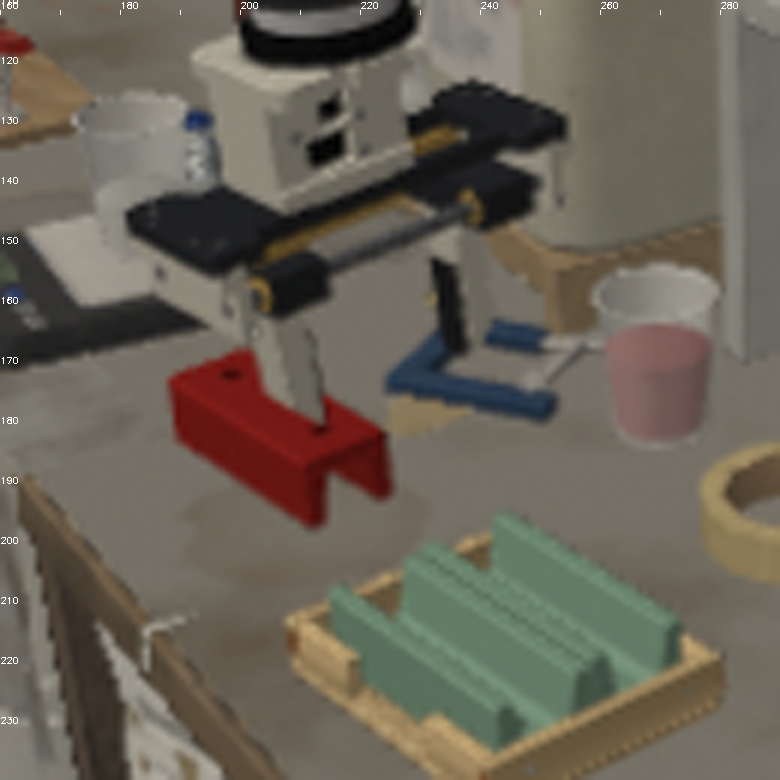

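View pics/ad2.png

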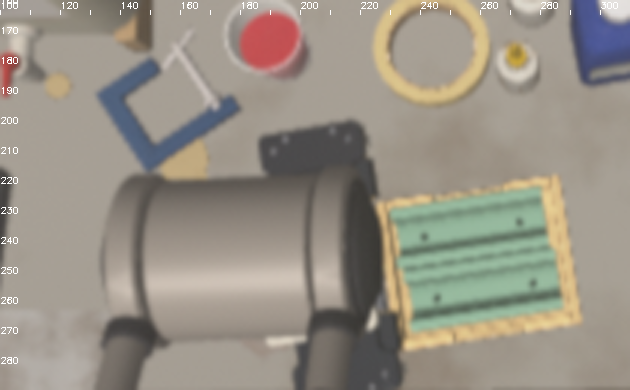

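Run:
```python
from h import *
s=load("side20")
P=onplane(s,np.array([(211.3,187.2),(224.3,182.3),(188.3,173.3)])-[.4,1.2],.04);print(P.round(4))
print(np.linalg.norm(P[1]-P[0]),np.linalg.norm(P[2]-P[0]))
d=P[2]-P[0];print("yaw",np.arctan2(-d[0],d[1]),"c",(P[1]+P[2])/2)
print("jaw yaw now .16")
```

```text
[[0.4429 0.1705 0.04  ]
 [0.4888 0.1761 0.04  ]
 [0.4205 0.2954 0.04  ]]
0.04626306784768378 0.12685348571306387
yaw 0.17729819020144752 c [0.45468203 0.23572503 0.04      ]
jaw yaw now .16
```

step_arm:
  offset:
    - [-0.01,-0.04,0.01]
    - [-0.005,-0.04,0]
    - [0,-0.04,0]
    - [0,-0.04,0]
    - [0,-0.04,0]
  yaw: [0,0,0,0,0]
  gripper: [0.15,0.15,0.15,0.15,0.15]

```text
clock: 15.78
tcp_pos: [0.432, -0.1127, 0.1514]
tcp_rot: [[-0.179, 0.982, 0.054], [0.984, 0.18, -0.013], [-0.023, 0.051, -0.998]]
force: [1.7, 1.1, 0.3]
width: 0.078
```

Run:
```python
from h import *
s,t=grab("21")
crop(t,100,180,310,290,3,"ae.png")
from workcell import robot
st=robot.state();print(st["tcp_pos"],st["tcp_rot"])
for b in blobs(t,"red",(125,190,230,270),30): print("red",len(b),rect(onplane(t,b,.04)))
```

```text
[ 0.43289358 -0.11640015  0.15148232] [[-0.17213129  0.98353814  0.05498682]
 [ 0.98475913  0.17321925 -0.01563791]
 [-0.02490526  0.051457   -0.99836462]]
red 130 (array([0.45125406, 0.23746484]), [48.57097244262695, 127.2145767211914], np.float32(0.1557368))
```

View pics/ae.png

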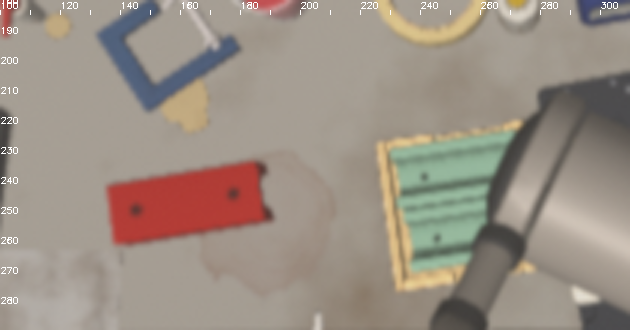

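step_arm:
  offset:
    - [0,0.04,0]
    - [0,0.04,0]
    - [0,0.04,0]
    - [0,0.04,0]
    - [0.005,0.04,0]
  yaw: [0,0,0,0,0]
  gripper: [0.15,0.15,0.15,0.15,0.15]

```text
clock: 16.3
tcp_pos: [0.4392, 0.0865, 0.1511]
tcp_rot: [[-0.159, 0.986, 0.057], [0.987, 0.16, -0.017], [-0.026, 0.053, -0.998]]
force: [0.7, -0.8, -0.8]
width: 0.0783
```

step_arm:
  offset:
    - [0.005,0.04,0]
    - [0.005,0.04,0]
    - [0.005,0.04,-0.005]
    - [0,0.03,-0.005]
    - [0,0,0]
  yaw: [0,0,0,0,0]
  gripper: [0.15,0.15,0.15,0.15,0.15]

```text
clock: 16.72
tcp_pos: [0.4492, 0.2536, 0.1412]
tcp_rot: [[-0.175, 0.983, 0.06], [0.984, 0.176, -0.011], [-0.021, 0.057, -0.998]]
force: [-0.6, 0.1, -0.3]
width: 0.0783
```

step_arm:
  offset:
    - [0,0,0.04]
    - [0,0,0.04]
    - [0,0,0.04]
    - [0,0,0]
  yaw: [0,0,0,0]
  gripper: [0.15,0.15,0.15,0.15]

```text
clock: 17.05
tcp_pos: [0.4413, 0.2634, 0.2613]
tcp_rot: [[-0.191, 0.98, 0.048], [0.981, 0.192, -0.013], [-0.022, 0.045, -0.999]]
force: [1.0, 0.6, 0.6]
width: 0.078
```

step_arm:
  offset:
    - [0,0,0]
  yaw: [0]
  gripper: [0.15]

```text
clock: 17.13
tcp_pos: [0.4406, 0.2651, 0.2622]
tcp_rot: [[-0.193, 0.98, 0.05], [0.981, 0.194, -0.012], [-0.022, 0.046, -0.999]]
force: [-1.5, 0.3, -0.0]
width: 0.0778
```

step_arm:
  offset:
    - [0,-0.005,-0.015]
    - [0,0,-0.02]
    - [0,0,-0.02]
    - [0,0,-0.02]
    - [0,0,-0.015]
  yaw: [-0.01,-0.01,-0.01,0,0]
  gripper: [0.15,0.15,0.15,0.15,0.15]

```text
clock: 17.55
tcp_pos: [0.4383, 0.2656, 0.1707]
tcp_rot: [[-0.169, 0.984, 0.057], [0.986, 0.169, -0.009], [-0.019, 0.054, -0.998]]
force: [0.2, -0.2, -1.0]
width: 0.0779
```

step_arm:
  offset:
    - [0,0,0.04]
    - [0,0,0.04]
    - [0,0,0.04]
    - [0,0,0]
  yaw: [0,0,0,0]
  gripper: [0.15,0.15,0.15,0.15]

```text
clock: 17.88
tcp_pos: [0.4297, 0.2661, 0.2813]
tcp_rot: [[-0.173, 0.984, 0.031], [0.985, 0.173, -0.02], [-0.025, 0.027, -0.999]]
force: [0.5, 0.7, 1.8]
width: 0.0782
```

step_arm:
  offset:
    - [0,-0.005,-0.015]
    - [0.003,-0.005,-0.02]
    - [0.003,0,-0.02]
    - [0.003,0,-0.02]
    - [0,0,-0.02]
  yaw: [0,0,0,0,0]
  gripper: [0.15,0.15,0.15,0.15,0.15]

```text
clock: 18.3
tcp_pos: [0.4383, 0.2609, 0.1856]
tcp_rot: [[-0.178, 0.983, 0.041], [0.984, 0.178, -0.014], [-0.021, 0.038, -0.999]]
force: [1.0, 0.2, 0.3]
width: 0.0779
```

step_arm:
  offset:
    - [0,0,0.04]
    - [0,0,0.04]
    - [0,0,0.04]
    - [0,0,0]
  yaw: [0,0,0,0]
  gripper: [0.15,0.15,0.15,0.15]

```text
clock: 18.63
tcp_pos: [0.4285, 0.2604, 0.2932]
tcp_rot: [[-0.182, 0.983, 0.011], [0.983, 0.182, -0.026], [-0.028, 0.006, -1.0]]
force: [0.5, 1.1, 0.8]
width: 0.0782
```

step_arm:
  offset:
    - [0.004,-0.005,-0.02]
    - [0.004,-0.005,-0.02]
    - [0.004,-0.004,-0.02]
    - [0.004,-0.004,-0.02]
    - [0.003,-0.003,-0.02]
  yaw: [-0.005,-0.005,-0.005,-0.005,0]
  gripper: [0.15,0.15,0.15,0.15,0.15]

```text
clock: 19.05
tcp_pos: [0.4476, 0.2443, 0.1921]
tcp_rot: [[-0.167, 0.986, 0.023], [0.986, 0.167, -0.02], [-0.024, 0.019, -1.0]]
force: [-0.1, 1.0, -0.1]
width: 0.0778
```

step_arm:
  offset:
    - [0,0,0.04]
    - [0,0,0.04]
    - [0,0,0.03]
    - [0,0,0]
  yaw: [0,0,0,0]
  gripper: [0.15,0.15,0.15,0.15]

```text
clock: 19.38
tcp_pos: [0.4396, 0.2437, 0.2897]
tcp_rot: [[-0.169, 0.986, -0.005], [0.985, 0.169, -0.03], [-0.029, -0.01, -1.0]]
force: [0.1, 0.1, -0.0]
width: 0.078
```

Tilt about the long axis is now corrected. I'll descend gently onto the red.

step_arm:
  offset:
    - [0.003,-0.002,-0.02]
    - [0.003,-0.002,-0.02]
    - [0.003,-0.001,-0.02]
    - [0.003,0,-0.02]
    - [0,0,-0.02]
  yaw: [-0.003,-0.003,0,0,0]
  gripper: [0.15,0.15,0.15,0.15,0.15]

```text
clock: 19.8
tcp_pos: [0.452, 0.243, 0.1872]
tcp_rot: [[-0.167, 0.986, 0.007], [0.986, 0.167, -0.025], [-0.026, 0.002, -1.0]]
force: [0.8, 0.1, 0.7]
width: 0.0782
```

step_arm:
  offset:
    - [0,0,-0.02]
    - [0,0,-0.02]
    - [0,0,-0.02]
    - [0,0,-0.015]
    - [0,0,0]
  yaw: [0,0,0,0,0]
  gripper: [0.2,0.2,0.2,0.2,0.2]

```text
clock: 20.22
tcp_pos: [0.4447, 0.2444, 0.0985]
tcp_rot: [[-0.171, 0.985, -0.005], [0.985, 0.17, -0.029], [-0.028, -0.01, -1.0]]
force: [0.4, 0.5, 0.7]
width: 0.0736
```

step_arm:
  offset:
    - [0.006,-0.007,-0.01]
    - [0,0,-0.015]
    - [0,0,-0.012]
    - [0,0,-0.006]
    - [0,0,0]
  yaw: [-0.008,-0.006,0,0,0]
  gripper: [0.2,0.2,0.2,0.2,0.2]

```text
clock: 20.63
tcp_pos: [0.4483, 0.2393, 0.0523]
tcp_rot: [[-0.159, 0.987, -0.007], [0.987, 0.159, -0.029], [-0.028, -0.012, -1.0]]
force: [-0.0, 0.3, -0.2]
width: 0.0736
```

Run:
```python
from h import *
s,t=grab("22")
crop(s,160,110,290,240,6,"af.png")
from workcell import robot
st=robot.state();print(st["tcp_pos"],st["tcp_rot"])
```

```text
[0.44900519 0.23952402 0.05348224] [[-0.15929569  0.98721616 -0.00539745]
 [ 0.98685253  0.1590809  -0.02855447]
 [-0.0273308  -0.00987509 -0.99957767]]
```

View pics/af.png

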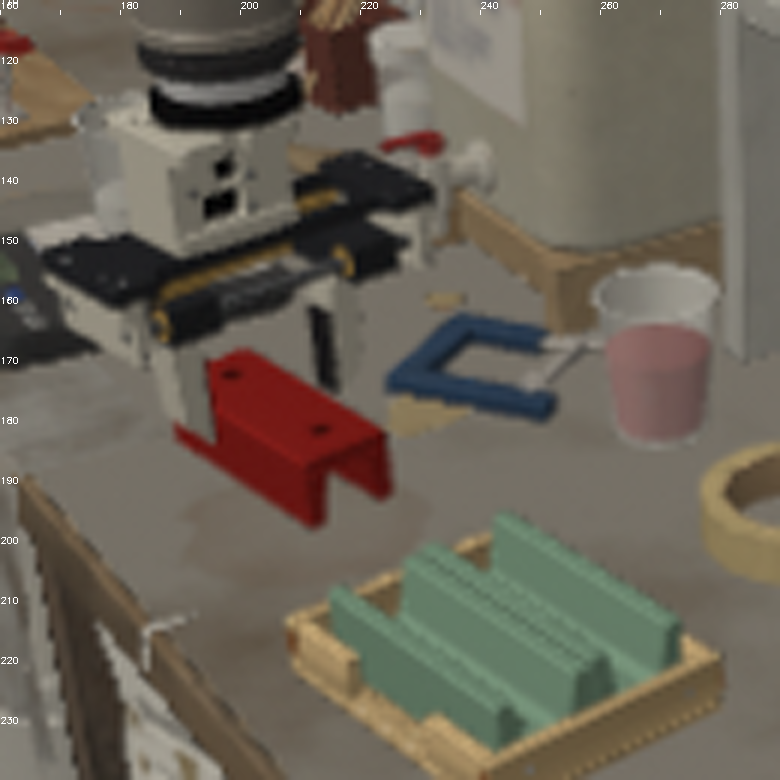

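step_arm:
  offset:
    - [0.002,-0.002,-0.007]
    - [0,0,0]
    - [0,0,0]
    - [0,0,0]
    - [0,0,0]
  yaw: [-0.003,0,0,0,0]
  gripper: [0.3,0.38,0.42,0.5,0.6]
  force: 10

```text
clock: 21.15
tcp_pos: [0.4527, 0.2382, 0.0484]
tcp_rot: [[-0.156, 0.988, -0.001], [0.987, 0.156, -0.027], [-0.026, -0.005, -1.0]]
force: [-0.0, 0.5, -1.4]
width: 0.0516
```

step_arm:
  offset:
    - [0,0,0]
    - [0,0,0]
  yaw: [0,0]
  gripper: [0.6,0.6]
  force: 30

```text
clock: 21.32
tcp_pos: [0.4526, 0.2382, 0.0486]
tcp_rot: [[-0.156, 0.988, -0.001], [0.987, 0.156, -0.027], [-0.026, -0.005, -1.0]]
force: [0.1, -0.1, -2.0]
width: 0.0513
```

step_arm:
  offset:
    - [0,0,0.008]
    - [0,0,0.015]
    - [0,0,0.02]
    - [0,0,0.02]
    - [0,0,0.015]
  yaw: [0,0,0,0,0]
  gripper: [0.6,0.6,0.6,0.6,0.6]

```text
clock: 21.73
tcp_pos: [0.4494, 0.237, 0.1276]
tcp_rot: [[-0.156, 0.988, -0.01], [0.987, 0.156, -0.03], [-0.028, -0.014, -1.0]]
force: [0.4, -0.4, -1.9]
width: 0.0513
```

Run:
```python
from h import *
s,t=grab("23")
crop(s,160,110,290,240,6,"ag.png")
from workcell import robot
st=robot.state();print(st["tcp_pos"],st["tcp_rot"],st["width"],st["force"])
```

```text
[0.4507733  0.23751482 0.12858414] [[-0.1563277   0.98769158 -0.00519632]
 [ 0.98733267  0.15612208 -0.02828591]
 [-0.02712649 -0.00955236 -0.99958637]] 0.051778428632814115 [-0.29161637 -0.51702816 -2.03506019]
```

View pics/ag.png

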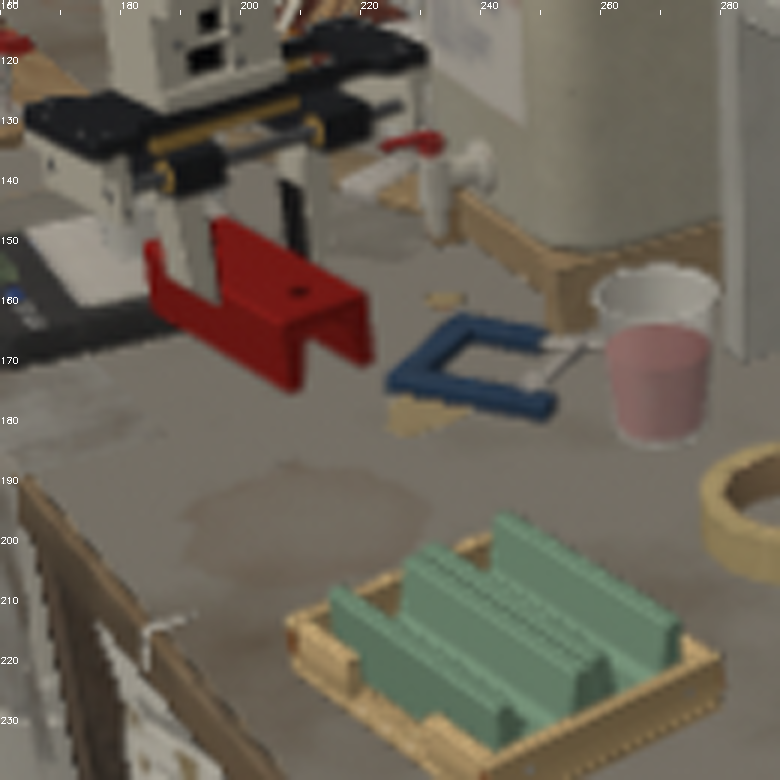

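step_arm:
  offset:
    - [0,-0.015,0.002]
    - [0,-0.03,0]
    - [0,-0.035,0]
    - [0,-0.035,0]
    - [0,-0.035,0]
  yaw: [0,0,0,0,0]
  gripper: [0.6,0.6,0.6,0.6,0.6]

```text
clock: 22.25
tcp_pos: [0.449, 0.0885, 0.1287]
tcp_rot: [[-0.167, 0.986, -0.004], [0.986, 0.166, -0.026], [-0.025, -0.008, -1.0]]
force: [0.6, -0.3, -1.7]
width: 0.0516
```

step_arm:
  offset:
    - [0,-0.03,0]
    - [0,-0.03,0]
    - [0,-0.015,0]
    - [0,0,0]
  yaw: [0,0,0,0]
  gripper: [0.6,0.6,0.6,0.6]

```text
clock: 22.58
tcp_pos: [0.4462, 0.005, 0.1258]
tcp_rot: [[-0.162, 0.987, -0.009], [0.986, 0.162, -0.027], [-0.025, -0.013, -1.0]]
force: [-0.4, 0.2, -1.3]
width: 0.0518
```

Adjust: +8 mm x, −14 mm y, −0.015 yaw, then lower to just above the greens (bottom ≈0.050 → TCP ≈0.100).

step_arm:
  offset:
    - [0.005,-0.009,-0.008]
    - [0.003,-0.005,-0.01]
    - [0,0,-0.006]
    - [0,0,0]
  yaw: [-0.008,-0.006,0,0]
  gripper: [0.6,0.6,0.6,0.6]

```text
clock: 22.92
tcp_pos: [0.4542, -0.0093, 0.0977]
tcp_rot: [[-0.146, 0.989, -0.011], [0.989, 0.145, -0.026], [-0.024, -0.015, -1.0]]
force: [-0.2, -0.2, -1.6]
width: 0.0513
```

Run:
```python
from h import *
s,t=grab("24")
crop(s,190,150,290,250,7,"ah.png")
from workcell import robot
st=robot.state();print(st["tcp_pos"],st["tcp_rot"],st["width"],st["force"])
```

```text
[ 0.45447543 -0.00905709  0.09873106] [[-0.14639754  0.98917243 -0.01027913]
 [ 0.9889316   0.14609267 -0.02590789]
 [-0.02412566 -0.01395821 -0.99961148]] 0.051170448303768594 [-0.13334481  0.20194372 -1.41992848]
```

View pics/ah.png

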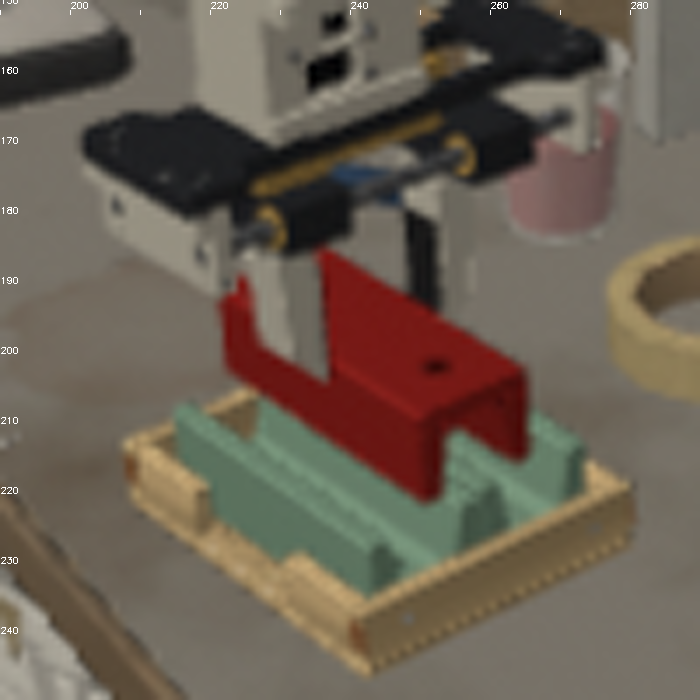

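step_arm:
  offset:
    - [0,0,-0.005]
    - [0,0,-0.005]
    - [0,0,0]
  yaw: [0,0,0]
  gripper: [0.6,0.6,0.6]

```text
clock: 23.27
tcp_pos: [0.4548, -0.0075, 0.0881]
tcp_rot: [[-0.149, 0.989, -0.009], [0.989, 0.149, -0.026], [-0.024, -0.013, -1.0]]
force: [0.3, 0.1, -1.6]
width: 0.0512
```

step_arm:
  offset:
    - [0,0,-0.005]
    - [0,0,0]
  yaw: [0,0]
  gripper: [0.6,0.6]

```text
clock: 23.43
tcp_pos: [0.4547, -0.0069, 0.0827]
tcp_rot: [[-0.15, 0.989, -0.009], [0.988, 0.15, -0.026], [-0.024, -0.013, -1.0]]
force: [-0.4, 0.3, -1.0]
width: 0.0515
```

Legs are inside, about 19 mm from home, with no contact. Continue.

step_arm:
  offset:
    - [0,-0.001,-0.005]
    - [0,0,-0.003]
    - [0,0,0]
  yaw: [0,0,0]
  gripper: [0.6,0.6,0.6]

```text
clock: 23.68
tcp_pos: [0.4546, -0.0079, 0.074]
tcp_rot: [[-0.15, 0.989, -0.009], [0.988, 0.15, -0.026], [-0.024, -0.013, -1.0]]
force: [-0.6, -0.6, -1.9]
width: 0.0512
```

step_arm:
  offset:
    - [0,0,-0.004]
    - [0,0,0]
  yaw: [0,0]
  gripper: [0.6,0.6]

```text
clock: 23.85
tcp_pos: [0.4543, -0.008, 0.0695]
tcp_rot: [[-0.15, 0.989, -0.01], [0.988, 0.15, -0.026], [-0.024, -0.014, -1.0]]
force: [0.4, -1.0, -2.5]
width: 0.0517
```

step_arm:
  offset:
    - [0,0,-0.003]
    - [0,0,0]
  yaw: [0,0]
  gripper: [0.6,0.6]

```text
clock: 24.02
tcp_pos: [0.4541, -0.0081, 0.0662]
tcp_rot: [[-0.15, 0.989, -0.01], [0.988, 0.15, -0.026], [-0.024, -0.014, -1.0]]
force: [0.3, 0.1, -1.7]
width: 0.0516
```

step_arm:
  offset:
    - [0,0,-0.002]
    - [0,0,0]
  yaw: [0,0]
  gripper: [0.6,0.6]

```text
clock: 24.18
tcp_pos: [0.4541, -0.0081, 0.0639]
tcp_rot: [[-0.15, 0.989, -0.01], [0.988, 0.15, -0.026], [-0.024, -0.014, -1.0]]
force: [-0.3, 0.8, -1.3]
width: 0.0513
```

Run:
```python
from h import *
s,t=grab("25")
crop(s,190,150,290,250,7,"ai.png")
from workcell import robot
st=robot.state();print(st["tcp_pos"],st["tcp_rot"],st["width"],st["force"])
```

```text
[ 0.45420408 -0.00808698  0.06417772] [[-0.14998335  0.98863739 -0.01005538]
 [ 0.98839464  0.14968305 -0.02590421]
 [-0.02410475 -0.01382388 -0.99961386]] 0.05126292837789775 [-0.5337543  -0.43102524 -2.22788144]
```

View pics/ai.png

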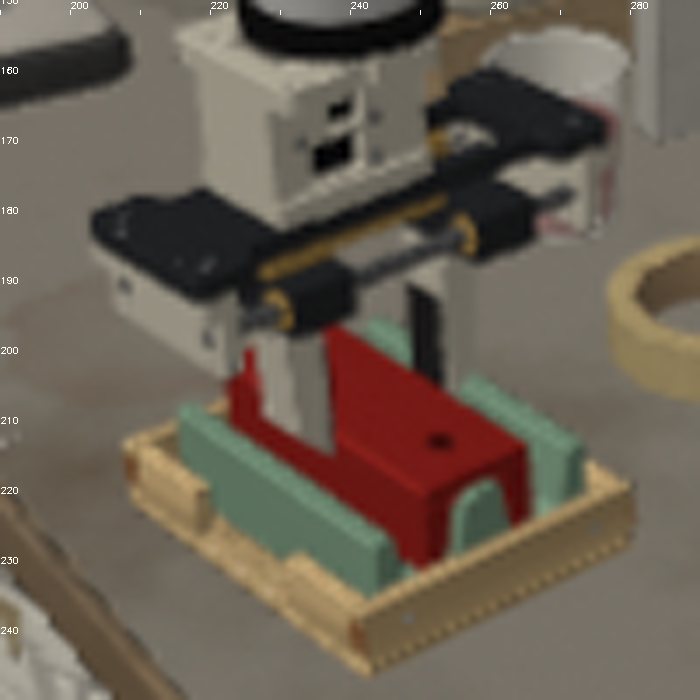

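step_arm:
  offset:
    - [0,0,-0.002]
    - [0,0,0]
  yaw: [0,0]
  gripper: [0.6,0.6]

```text
clock: 24.45
tcp_pos: [0.4541, -0.0081, 0.0631]
tcp_rot: [[-0.15, 0.989, -0.01], [0.988, 0.15, -0.026], [-0.024, -0.014, -1.0]]
force: [-1.4, -0.2, -2.2]
width: 0.0514
```

step_arm:
  offset:
    - [0,0,-0.002]
    - [0,0,0]
  yaw: [0,0]
  gripper: [0.6,0.6]

```text
clock: 24.62
tcp_pos: [0.4543, -0.0082, 0.0633]
tcp_rot: [[-0.15, 0.989, -0.009], [0.988, 0.15, -0.027], [-0.025, -0.012, -1.0]]
force: [-1.4, -0.6, -2.6]
width: 0.0514
```

step_arm:
  offset:
    - [0,0,-0.004]
  yaw: [0]
  gripper: [0.6]

```text
clock: 24.7
tcp_pos: [0.4545, -0.0083, 0.0611]
tcp_rot: [[-0.151, 0.989, -0.007], [0.988, 0.15, -0.027], [-0.026, -0.012, -1.0]]
force: [-12.2, -0.7, 38.6]
width: 0.0513
```

Run:
```python
from h import *
s,t=grab("26")
crop(s,190,150,290,250,7,"aj.png")
from workcell import robot
st=robot.state();print(st["tcp_pos"],st["width"],st["force"])
```

```text
[ 0.45450137 -0.00835881  0.06081633] 0.051400822317206316 [-6.21625182 -0.93034539 20.81680189]
```

View pics/aj.png

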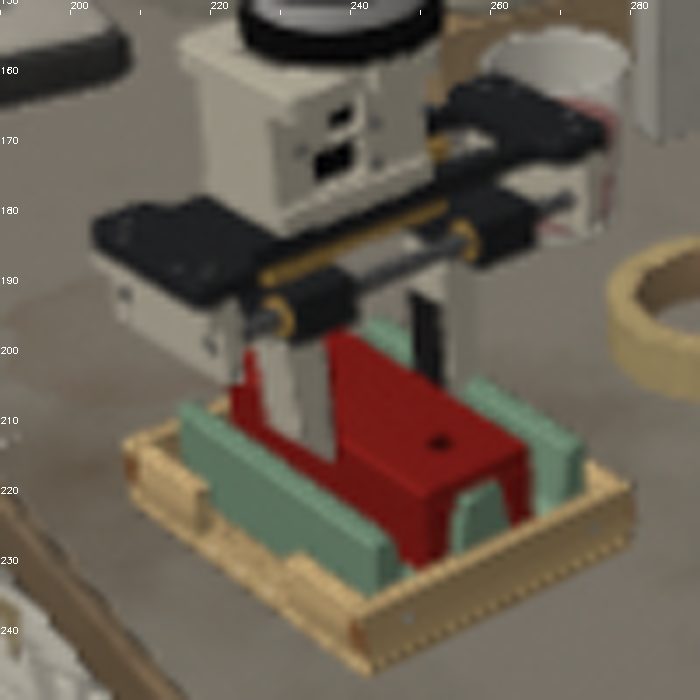

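step_arm:
  offset:
    - [0,0,0.001]
    - [0,0,0]
    - [0,0,0]
  yaw: [0,0,0]
  gripper: [0.4,0.38,0.36]
  force: 10

```text
clock: 25.05
tcp_pos: [0.4559, -0.0086, 0.0627]
tcp_rot: [[-0.151, 0.989, -0.003], [0.988, 0.15, -0.028], [-0.027, -0.007, -1.0]]
force: [0.1, 0.8, 0.4]
width: 0.058
```

step_arm:
  offset:
    - [0,0,0.005]
    - [0,0,0.01]
    - [0,0,0.02]
    - [0,0,0.02]
    - [0,0,0]
  yaw: [0,0,0,0,0]
  gripper: [0.33,0.33,0.33,0.33,0.6]

```text
clock: 25.47
tcp_pos: [0.4557, -0.0084, 0.1187]
tcp_rot: [[-0.151, 0.989, -0.006], [0.988, 0.15, -0.027], [-0.026, -0.01, -1.0]]
force: [1.1, -0.3, -0.9]
width: 0.0581
```

Run:
```python
from h import *
s,t=grab("27")
crop(s,190,150,290,250,7,"ak.png")
from workcell import robot
st=robot.state();print(st["tcp_pos"],st["width"],st["force"],st["tcp_rot"])
```

```text
[ 0.4542462  -0.00818828  0.11616449] 0.05126321211442051 [-1.3052163   0.19348869  0.26675273] [[-0.15060154  0.98854803 -0.00959002]
 [ 0.9882817   0.15030277 -0.02661503]
 [-0.02486883 -0.01348591 -0.99959976]]
```

View pics/ak.png

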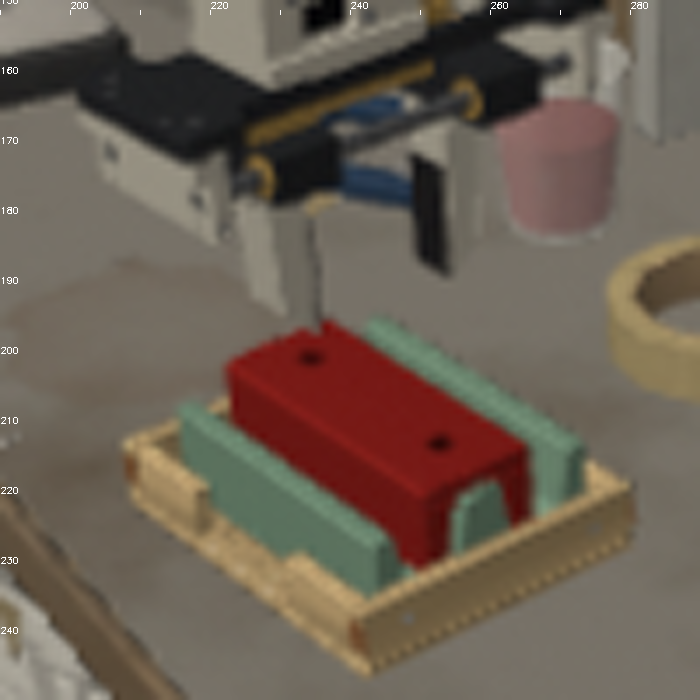

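step_arm:
  offset:
    - [-0.001,-0.001,-0.01]
    - [0,0,-0.008]
    - [0,0,0]
    - [0,0,0]
    - [0,0,0]
  yaw: [0,0,0,0,0]
  gripper: [1,1,1,1,1]

```text
clock: 25.98
tcp_pos: [0.4513, -0.0088, 0.094]
tcp_rot: [[-0.151, 0.988, -0.015], [0.988, 0.15, -0.025], [-0.023, -0.019, -1.0]]
force: [-0.0, 0.1, -0.7]
width: 0.0179
```

step_arm:
  offset:
    - [0,0,-0.008]
    - [0,0,-0.006]
    - [0,0,0]
  yaw: [0,0,0]
  gripper: [1,1,1]

```text
clock: 26.23
tcp_pos: [0.4514, -0.0088, 0.0786]
tcp_rot: [[-0.151, 0.988, -0.015], [0.988, 0.15, -0.025], [-0.023, -0.019, -1.0]]
force: [-0.4, 0.2, -0.1]
width: 0.0016
```

step_arm:
  offset:
    - [0.001,0,-0.003]
    - [0,0,-0.002]
    - [0,0,-0.002]
  yaw: [0,0,0]
  gripper: [1,1,1]

```text
clock: 26.48
tcp_pos: [0.4526, -0.0088, 0.0719]
tcp_rot: [[-0.151, 0.988, -0.015], [0.988, 0.15, -0.026], [-0.023, -0.019, -1.0]]
force: [-11.5, 1.8, 46.9]
width: 0.0003
```

step_arm:
  offset:
    - [0,0,0.002]
    - [0,0,0.01]
    - [0,0,0.02]
    - [0,0,0.03]
    - [0,0,0.03]
  yaw: [0,0,0,0,0]
  gripper: [1,1,1,1,1]

```text
clock: 26.9
tcp_pos: [0.449, -0.0082, 0.1623]
tcp_rot: [[-0.151, 0.988, -0.027], [0.988, 0.15, -0.024], [-0.019, -0.03, -0.999]]
force: [0.4, 0.7, -0.2]
width: 0.0006
```

step_arm:
  offset:
    - [-0.005,-0.04,0.01]
    - [0,-0.04,0]
    - [0,-0.04,0]
    - [0,-0.04,0]
    - [0,-0.04,0]
  yaw: [0,0,0,0,0]
  gripper: [1,1,1,1,1]

```text
clock: 27.32
tcp_pos: [0.4471, -0.2083, 0.1812]
tcp_rot: [[-0.166, 0.986, -0.01], [0.986, 0.166, -0.027], [-0.025, -0.015, -1.0]]
force: [1.5, 0.4, 0.7]
width: 0.0007
```

step_arm:
  offset:
    - [0,-0.03,0]
    - [0,-0.02,0]
    - [0,0,0]
  yaw: [0,0,0]
  gripper: [1,1,1]

```text
clock: 27.57
tcp_pos: [0.4465, -0.2685, 0.1815]
tcp_rot: [[-0.16, 0.987, -0.008], [0.987, 0.16, -0.032], [-0.03, -0.013, -0.999]]
force: [0.8, 0.0, -0.1]
width: 0.0003
```

Run:
```python
from h import *
s,t=grab("28")
crop(s,190,150,290,250,7,"al.png");crop(t,210,200,310,290,7,"al2.png")
for b in blobs(t,"red",(215,205,305,285),30): print("red",rect(onplane(t,b,.055)))
m=cv2.bitwise_or(mask(t,"wood"),cv2.bitwise_or(mask(t,"red"),mask(t,"green")));z=np.zeros_like(m);z[205:285,215:305]=m[205:285,215:305]
cs,_=cv2.findContours(z,cv2.RETR_EXTERNAL,cv2.CHAIN_APPROX_NONE);k=max(cs,key=cv2.contourArea)[:,0]
print("tray",rect(onplane(t,k,.03)))
```

```text
red (array([ 0.45319791, -0.00711989]), [48.26920700073242, 127.57109832763672], np.float32(0.14307976))
tray (array([ 0.45088583, -0.0107333 ]), [127.46450805664062, 158.48486328125], np.float32(0.14344835))
```

View pics/al.png

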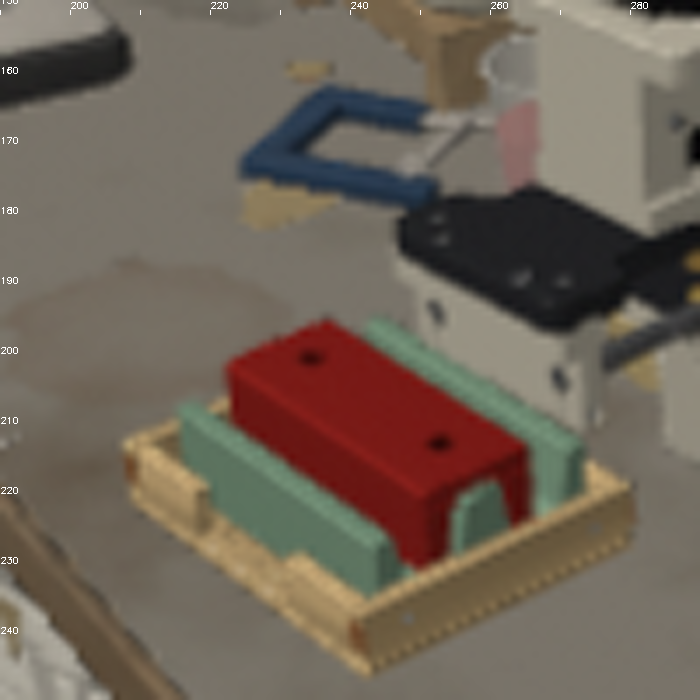

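View pics/al2.png

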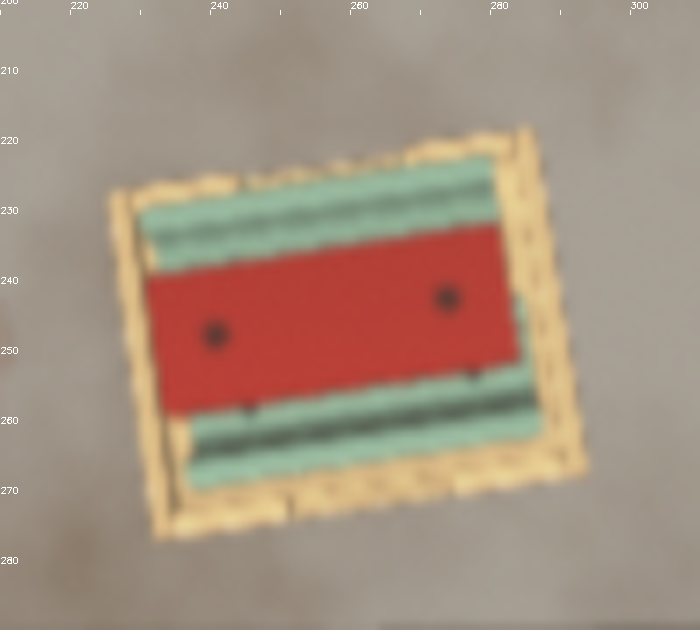

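Run:
```python
from h import *
s=load("side28");t=load("top28")
for n,a,b in [("red nr",(250.7,221.1),(284.4,251.6)),("red fr",(265.3,213.9),(281.3,231.9)),("red nl",(222.6,201.9),(233.6,259.6)),("red fl",(190+330/7,150+320/7),(210+146/7,200+275/7)),("gr",(242.6,227.9),(287.3,261.9)),("gl",(215.7,208.1),(237.1,270)),("tray nr",(190+360/7,150+605/7),(210+587/7,200+468/7))]:
    p,e=tri(s,np.array(a)-[.4,1.2],t,b);print(n,p.round(4),round(e,4))
```

```text
red nr [ 0.4391 -0.0769  0.0552] 0.0044
red fr [ 0.4879 -0.0694  0.0557] 0.0032
red nl [0.4205 0.05   0.056 ] 0.005
red fl [0.4706 0.0576 0.0556] 0.0032
gr [ 0.4126 -0.0835  0.048 ] 0.0023
gl [0.3949 0.0419 0.049 ] 0.0052
tray nr [ 0.4    -0.0998  0.0361] 0.0017
```

Run:
```python
from workcell import robot
print(robot.state()["clock"]); print(robot.finish_job())
```

```text
27.6667
the job is handed in; nothing more can be done
None
```

I packed all three castings and handed the job in at 27.7 s. My last checks put everything within tolerance, though the hand-in reports no verdict.

**Greens:** I used the loose green to push the other one against the far wall, then set it down flat beside it with its open side up.

**Red:** I tipped it over on its bottom edge with a light grip until it lay open side down. Then I re-gripped it at mid-length, lowered it astride the greens and pressed it with the closed fingers.

**Last checks:**
- **Height:** the red web measured 55.2–56.0 mm at its four corners by triangulation, against a limit of 57.5. The press bottomed out at about 55 mm.
- **Position:** the red web is about 3 mm off the tray's middle in each direction, and its yaw matches the tray's.
- **Surroundings:** the arm stands clear. I looked only at the clamp and the cup in the later pictures, and neither looked moved. I did not measure any of the other things on the bench.

**What disagreed:**
- The press peaked at 47 N instead of the intended 10–20 N. That is below the 120 N wrist limit. It is above the 40 N limit for the arm or gripper body, though only the fingertips touched.
- Rays from the two cameras missed each other by 2–5 mm. The green tops triangulated 2–3 mm too high, so the absolute heights are good to only about that.
- The tool's tilt crept to 0.06 rad along the way. I worked it back out before the last grasp.

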